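# Tidy the turning bench

## Robot

A 6-joint arm with a two-finger parallel gripper is mounted at the origin on the work surface. World frame = base frame: x ahead of the robot, y to its left, z up, the work surface at z = 0. Lengths are in m, angles in rad, forces in N, time in s.
With the tool pointing down it reaches from about 0.425 to 0.95 m from the base axis. Payload 3.5 kg.
Tool frame: the origin (TCP) lies midway between the tips of the shut fingers; the grasp point (between the pads) lies 19 mm behind it; z points along the fingers, y is the line along which they close (so a half turn about z gives the same grasp; the last joint's range is limited). The gripper opens to 85 mm and grips with 20 to 120 N. Pads are 22 mm wide; open, the fingers measure 114 mm over their backs; the gripper's body (76 mm by 85 mm) begins 54 mm behind the grasp point. The pads swing forward as they close: fully open they stand 13 mm farther back than shut.
Start: joints at [1.012, 0.286, 1.577, -0, 1.279, -0.15], TCP at [0.268, 0.619, 0.231] pointing down, gripper open.
Joint ranges: [-2.77, 2.77], [-0.9, 2.22], [0.21, 2.48], [-1.53, 4.67], [0.24, 2.81], [-2.84, 2.84]. Speed limits (rad/s): [2.79, 2.79, 3.14, 3.14, 3.14, 3.14].

## Interface

Orientations are given as a unit quaternion [x, y, z, w].
In Python, from plant import ctrl gives the robot as it stands.
- The arm moves only by the tool move_arm, never from a script. Its argument "plan" is a list of rows, each an object of numbers: "x", "y", "z": the shift along the tool's x, y, z in m; "yaw": the turn about the tool's z in rad; "fingers": the closure, from 0 (fully open) to 1 (shut). In form: [{"x": .., "y": .., "z": .., "yaw": .., "fingers": ..}, ...]. A call has 1 to 5 rows; each row is the pose to reach, as a shift and turn from the pose commanded when the call began, along the tool's axes at that moment; what a row does not reach only later rows make up. A row lasts 1/10 s, in which the tool goes at most 50 mm and 8.59 degrees, less where a joint would pass 70% of its speed; a pose out of reach is approached as far as the arm can. A call with a gripper value outside its range is refused whole. The fingers move at their own pace and stop on an object; "force" is the grip in N (left out, the last holds). Time passes only in rows, so rows that repeat a pose let the fingers close. It gives the time, the measured TCP pose, the force, the opening and the grip force at its end, in the units of the state.
- ctrl.get_state(): the state, without advancing time (a new reading comes with each control period).
- ctrl.read_camera(name): name is "scene" or "top" or "wrist"; returns the picture (420x560x3 uint8, red, green, blue); there is no depth.
- ctrl.camera_model(name): a dict with "intrinsics" (3x3 intrinsics, pixels), "cam_to_world" (4x4, takes a point from camera to world coordinates); the wrist camera has in their place "tool_from_camera" (4x4, takes a point from camera to tool coordinates, whose origin is the TCP and whose axes are the flange's). Camera axes: x right, y up, looking along -z (the intrinsics and any distortion apply to the point x, -y, -z); pixel columns grow to the right and rows downward; lengths in m; the calibration is good to about 2 mm. A picture is of the moment at which its call begins: read the wrist's pose just before it. camera_model takes no time and is no camera call.
- ctrl.sign_off(): hands the job in; it is judged then, once.
The state is a dict: "time": time; "qpos": joint angles; "dq": joint speeds; "joint_efforts": joint torques, N m; "eef_pos": TCP position; "tcp_rot": TCP orientation; "contact_force": force on the tool from outside, world axes, zero at the start; "wrist_torque": the same for the moment, N m; "opening": opening from 0.0 (shut) to 1.0 (fully open); "finger_force": force on a finger pad.
Only numpy, scipy, OpenCV 4.12 (cv2) and the standard library are available. Lean on these libraries where they do the work, as an engineer would, in place of code of your own. Each camera call takes 0.05 s, during which the arm holds its last target. There are 200 camera calls.

## Task

Tidy the bench by the lathe: lay the two reddish turned wooden pieces in the pale wooden tray and the spanner in the blue metal box, each lying flat on the floor of its box and set down rather than dropped, and hang the ear defenders upright over the bar of the rail by their headband, one cup on either side. Leave everything else on the bench where it is.

Things in the scene. Friction and masses are not known exactly. Their poses are not given: they have to be found in the camera images.
- spindle_a: Reddish-brown turned wooden piece, 130 mm long, 60 g: a 26 x 26 x 26 mm square block at each end and a turned round middle between them (necks next to the end blocks). It lies along its own x axis. Its middle 34 mm is a plain cylinder 20 mm in diameter, to be gripped across y; the axis runs 13 mm above the underside. Origin: centre of the underside as it lies at the start.
- spindle_a_mid (a point): Centre of the first turned piece, on its axis, half-way along, 13 mm above the underside.
- spindle_b: Reddish-brown turned wooden piece, 130 mm long, 60 g: a 26 x 26 x 26 mm square block at each end and a turned round middle between them (raised beads near the ends). It lies along its own x axis. Its middle 34 mm is a plain cylinder 20 mm in diameter, to be gripped across y; the axis runs 13 mm above the underside. Origin: centre of the underside as it lies at the start.
- spindle_b_mid (a point): Centre of the second turned piece, on its axis, half-way along, 13 mm above the underside.
- wrench: Flat steel spanner, 150 mm long, 130 g, lying flat along its own x axis: 32 mm ring at -x, 38 mm wide open jaw at +x, shank 17 mm wide (y) and 7 mm thick between. Origin: centre of the underside, on the shank, near the centre of mass.
- muffs: Rigid ear defenders standing on two yellow cups, 250 g: 170 wide (own x), 66 deep (y), 162 mm high. A black pad block 60 (x) x 26 (y) x 24 (z) mm tops the headband: grip its y faces, 138 to 162 mm above the origin. The arch below is open along y: the gap between the cups is 76 mm wide in x. Origin: between the cups, level with their undersides; z up.
- muffs_pad (a point): Centre of the underside of the ear defenders' padded block, 138 mm above the muffs' origin: this flat face rests on the bar when they hang.
- rail: Fixed steel hanging rail: a round horizontal bar 16 mm in diameter and 220 mm long along its own y, on a post at each end (70 mm wide feet); nothing rises above the bar. Origin: on the bench under the middle of the bar; top of the bar 170 mm above it.
- rail_mid (a point): Middle of the rail's bar, on its axis, 162 mm above the bench.
- wood_tray: Open pale wooden tray for turned pieces, 180 mm (own x) x 150 mm (own y) x 50 mm high, walls and floor 6 mm thick, fixed to the bench. Origin: centre of its underside, on the bench, so that the inner floor is 6 mm above the origin and the rim 50 mm. It may change places with the other box.
- tool_bin: Open blue painted metal box for tools, 180 mm (own x) x 150 mm (own y) x 50 mm high, walls and floor 6 mm thick, fixed to the bench. Origin: centre of its underside, on the bench, so that the inner floor is 6 mm above the origin and the rim 50 mm. It may change places with the other box.
- tin: Bystander: closed brass-coloured tin, 68 mm in diameter, 60 mm high; origin at the centre of its underside.
- rough_block: Bystander: pale unturned square block, 140 x 36 x 36 mm, lying along own x; origin at the centre of its underside. It stays on the bench.
- sanding_block: Bystander: brown cork sanding block, 90 x 40 x 30 mm, lying along own x; origin at the centre of its underside.
- mug: Bystander: blue mug, 76 mm in diameter, 90 mm high, handle at own +y; origin at the centre of its underside.
- glue: Bystander: white bottle with orange cap, 60 mm in diameter, 160 mm high; origin at the centre of its underside.
Mind the look-alikes: they are no part of the job. What is shaped like the spindle_a but pink is not meant.

How it is judged:
By the outcome, as a careful person would: the job done as asked, in the order asked, and still so for the second after the job is handed in, with the robot touching nothing.
It also fails if it takes over 72 s, if anything falls off the work surface, if the arm or the gripper's body presses on something with over 40 N, if the wrist force passes 120 N, or if a joint passes its speed limit or range.

## Working session

There is one attempt and no reset: what is moved stays moved. The work goes in short steps, Python scripts to look and compute and a tool call to move; the robot and the scene stay as the last step left them, time stands still between calls to the robot, and variables do not carry over. Pictures are saved under pics/ and viewed, at most 10 in all, crops included, and the job is handed in when it is done.

Besides the shell and the picture viewer there is one more tool, called by a JSON object that holds its "method" and its "body". move_arm: Moves the arm, as the interface text tells. Its arguments: {"type":"object","properties":{"plan":{"type":"array"},"force":{"type":"number"}},"required":["plan"]}

```bash
ls; mkdir -p pics; python3 - <<'E'
from plant import ctrl
import cv2,numpy as np
for n in("scene","top"):
    im=ctrl.read_camera(n); cv2.imwrite(f"pics/{n}0.png",im[:,:,::-1]); m=ctrl.camera_model(n); print(n,{k:np.round(np.array(v),4).tolist() if not isinstance(v,str) else v for k,v in m.items()})
print(ctrl.camera_model("wrist"))
s=ctrl.get_state();print(s)
E
```

```text
pics
scene {'intrinsics': [[476.6508, 0.0, 275.9701], [0.0, 476.6508, 208.8805], [0.0, 0.0, 1.0]], 'cam_to_world': [[0.2973, -0.776, 0.5562, 1.2104], [0.9546, 0.252, -0.1587, -0.2409], [-0.017, 0.5782, 0.8157, 1.1995], [0.0, 0.0, 0.0, 1.0]]}
top {'intrinsics': [[398.6459, 0.0, 284.9383], [0.0, 398.6459, 203.2963], [0.0, 0.0, 1.0]], 'cam_to_world': [[0.0297, 0.9933, -0.1119, 0.3511], [-0.9994, 0.0278, -0.0182, -0.0603], [-0.0149, 0.1123, 0.9936, 1.4128], [0.0, 0.0, 0.0, 1.0]]}
{'intrinsics': array([[297.90190315,   0.        , 273.55378705],
       [  0.        , 297.90190315, 206.49354963],
       [  0.        ,   0.        ,   1.        ]]), 'tool_from_camera': array([[-1.18464644e-04,  9.54472523e-01,  2.98298824e-01,
         7.47452508e-02],
       [ 9.99999288e-01, -2.41218197e-04,  1.16896439e-03,
        -9.37830389e-04],
       [ 1.18769949e-03,  2.98298750e-01, -9.54471815e-01,
        -1.42815575e-01],
       [ 0.00000000e+00,  0.00000000e+00,  0.00000000e+00,
         1.00000000e+00]])}
{'time': 0.1, 'qpos': array([ 1.01203980e+00,  2.87090903e-01,  1.57801286e+00,  4.06520246e-05,
        1.27861283e+00, -1.49982832e-01]), 'dq': array([-0.00137687, -0.00077743, -0.00295591,  0.00072664, -0.00126427,
        0.00085096]), 'joint_efforts': array([ 3.03293054e-04, -4.07298160e+01, -2.93696916e+01, -1.73463923e-04,
        3.42998064e-03,  2.55918491e-05]), 'eef_pos': array([0.26794029, 0.61890272, 0.23008589]), 'tcp_rot': array([ 2.02972446e-01,  9.79183873e-01, -9.89232736e-04, -3.86752041e-04]), 'contact_force': array([ 0.59797359,  0.16818266, -0.144028  ]), 'wrist_torque': array([-0.04092934, -0.04151152, -0.03076365]), 'finger_force': 0.0, 'opening': 1.001675076268071}
```

View pics/top0.png

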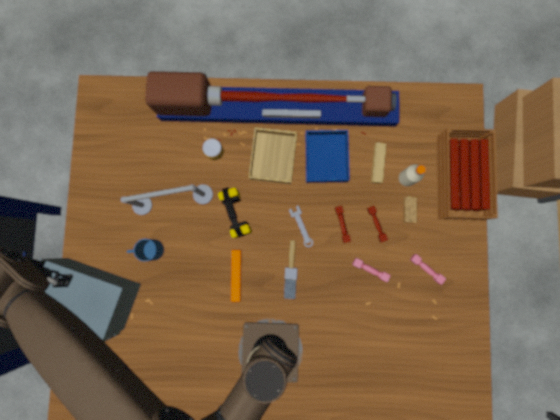

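View pics/scene0.png

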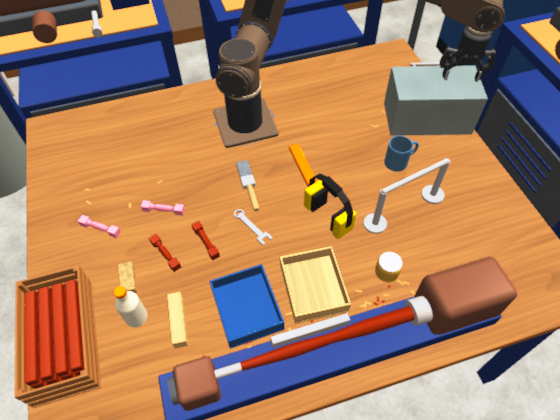

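Candidates: dark red spindles at top-view (342,224) and (376,223) are the ones meant. The look-alikes are the pink ones at (372,270) and (428,269), the crate of red spindles at (470,175), and the red lathe workpiece at (290,97). The tray is at (273,156), the bin at (327,156), the spanner at (301,226), the muffs at (234,212), and the rail runs from (125,200) to (197,188).

```bash
cat > h.py <<'E'
import numpy as np,cv2
from scipy.spatial.transform import Rotation as R
from plant import ctrl
def T(n,st=None):
    m=ctrl.camera_model(n)
    if n!="wrist": return m["intrinsics"],m["cam_to_world"]
    A=np.eye(4);A[:3,:3]=R.from_quat(st["tcp_rot"]).as_matrix();A[:3,3]=st["eef_pos"]
    return m["intrinsics"],A@m["tool_from_camera"]
def ray(K,C,uv):
    uv=np.atleast_2d(uv).astype(float)
    d=np.c_[(uv[:,0]-K[0,2])/K[0,0],-(uv[:,1]-K[1,2])/K[1,1],-np.ones(len(uv))]@C[:3,:3].T
    return C[:3,3],d
def plane(K,C,uv,z):
    o,d=ray(K,C,uv); return o+d*((z-o[2])/d[:,2])[:,None]
def blobs(im,lo,hi,K,C,z,amin=30,roi=None):
    hsv=cv2.cvtColor(im,cv2.COLOR_RGB2HSV); m=cv2.inRange(hsv,np.array(lo),np.array(hi))
    if roi: k=np.zeros_like(m);k[roi[1]:roi[3],roi[0]:roi[2]]=255;m&=k
    out=[]
    for c in cv2.findContours(m,cv2.RETR_EXTERNAL,cv2.CHAIN_APPROX_NONE)[0]:
        if cv2.contourArea(c)<amin: continue
        P=plane(K,C,c[:,0,:],z)[:,:2]
        r=cv2.minAreaRect((P*1000).astype(np.float32)); b=cv2.boxPoints(r)
        e=b[1]-b[0];f=b[2]-b[1]; L=e if np.hypot(*e)>np.hypot(*f) else f
        out.append((c[:,0].mean(0).round().tolist(),np.round(r[0],1).tolist(),np.round(sorted(r[1]),1).tolist(),round(np.degrees(np.arctan2(L[1],L[0]))%180,1)))
    return out
E
python3 - <<'E'
from h import *
for n,rois in (("top",dict(red=(325,195,400,250),yel=(210,180,260,245),blue=(295,120,360,190),tray=(240,120,302,190),wr=(285,200,320,250))),("scene",dict(red=(140,215,225,275),yel=(295,170,365,240),blue=(200,255,290,345),tray=(270,240,355,325),wr=(228,205,275,248)))):
    im=ctrl.read_camera(n);K,C=T(n)
    hs=cv2.cvtColor(im,cv2.COLOR_RGB2HSV)
    for k,lo,hi,z in (("red",(0,190,60),(7,255,255),.013),("yel",(22,180,120),(35,255,255),.04),("blue",(100,120,40),(125,255,255),.05),("tray",(12,30,130),(30,150,255),.05),("wr",(0,0,120),(179,70,255),.007)):
        for b in blobs(im,lo,hi,K,C,z,20,rois[k]): print(n,k,*b)
t=ctrl.read_camera("top")
cv2.imwrite("pics/crop1.png",cv2.resize(t[170:260,110:400],None,fx=2.75,fy=2.75,interpolation=cv2.INTER_CUBIC)[:,:,::-1])
K,C=T("top")
print(plane(K,C,[(125,200),(197,188)],.162))
E
```

```text
top red [377.0, 223.0] [446.6, -358.8] [22.3, 122.3] 21.7
top red [342.0, 224.0] [442.1, -238.5] [20.5, 123.7] 14.9
top yel [232.0, 233.0] [397.4, 142.9] [19.9, 32.5] 29.0
top yel [245.0, 229.0] [412.7, 99.7] [28.3, 32.9] 20.7
top yel [220.0, 195.0] [525.9, 191.8] [19.1, 31.0] 13.9
top yel [233.0, 192.0] [541.9, 148.7] [31.4, 31.7] 2.5
top blue [327.0, 156.0] [675.5, -176.5] [143.6, 178.5] 2.4
top blue [327.0, 121.0] [798.1, -174.6] [10.9, 224.8] 91.4
top tray [269.0, 157.0] [666.8, 20.6] [214.8, 227.9] 1.6
top wr [301.0, 225.0] [429.1, -97.2] [40.0, 150.6] 26.6
scene red [165.0, 252.0] [446.3, -360.8] [25.2, 138.8] 22.0
scene red [205.0, 240.0] [441.8, -240.0] [25.3, 139.3] 14.6
scene yel [345.0, 223.0] [528.3, 156.4] [58.1, 105.8] 146.7
scene yel [312.0, 193.0] [394.7, 104.4] [45.0, 117.7] 133.3
scene blue [246.0, 305.0] [690.2, -179.8] [146.8, 193.4] 2.4
scene tray [325.0, 316.0] [786.4, -5.2] [13.1, 142.5] 84.1
scene tray [313.0, 284.0] [681.5, 7.9] [154.7, 188.3] 175.0
scene wr [253.0, 227.0] [430.0, -97.1] [37.7, 150.0] 23.7
[[0.4882445  0.47131294 0.162     ]
 [0.53307398 0.24374966 0.162     ]]
```

View pics/crop1.png

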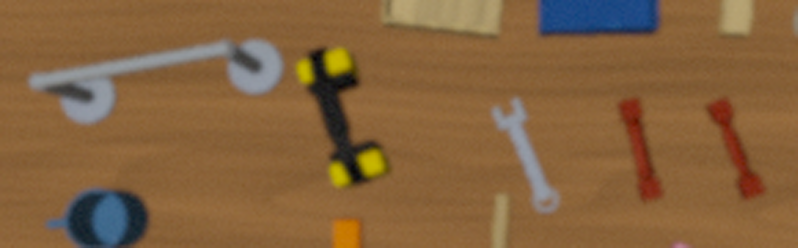

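The crop confirms the two dark red spindles at top-view (342,224) and (377,223); the pink ones lie elsewhere. Next I refine the tray and plan the first moves.

```bash
cat >> h.py <<'E'
def plan(wps,p=None,a=None):
    """wps: (x,y,z,tool-x angle deg); prints shift in the tool frame valid at the start of each waypoint"""
    s=ctrl.get_state(); M=R.from_quat(s["tcp_rot"]).as_matrix()
    if p is None: p=s["eef_pos"]; a=np.degrees(np.arctan2(M[1,0],M[0,0]))
    print("t",round(s["time"],2),"at",np.round(p,4),"ang",round(a,1),"open",round(s["opening"],3),"F",np.round(s["contact_force"],1))
    for w in wps:
        d=np.array(w[:3])-p; t=np.radians(a); u=np.array([np.cos(t),np.sin(t)]); v=np.array([u[1],-u[0]])
        da=(w[3]-a+180)%360-180
        print(f"x {d[:2]@u:.4f} y {d[:2]@v:.4f} z {-d[2]:.4f} yaw {-np.radians(da):.3f} rows {max(np.linalg.norm(d)/.05,abs(da)/8.59):.1f}")
        p=np.array(w[:3]);a=w[3]
E
python3 - <<'E'
from h import *
im=ctrl.read_camera("top");K,C=T("top")
hsv=cv2.cvtColor(im,cv2.COLOR_RGB2HSV)
print(hsv[156,[235,240,244,248,250,252,256,273,290,294,296,298,300,303]].tolist())
for lo in ((12,30,130),(14,30,160),(15,40,170)):
    for b in blobs(im,lo,(30,140,255),K,C,.05,300,(235,124,304,190)):print(b)
plan([(.40,.43,.25,175),(.5,.25,.26,194.9),(.47,0.01,.24,194.9),(.442,-.2393,.11,194.9),(.442,-.2393,.003,194.9)])
E
```

```text
[[16, 151, 144], [16, 154, 144], [16, 153, 145], [15, 147, 144], [17, 140, 146], [20, 114, 136], [21, 94, 182], [22, 97, 171], [21, 97, 169], [18, 122, 146], [16, 148, 136], [16, 147, 137], [15, 149, 137], [15, 153, 133]]
([272.0, 154.0], [677.7, 14.7], [161.8, 189.2], np.float32(175.1))
([274.0, 157.0], [666.2, 9.5], [135.2, 159.0], np.float32(174.8))
([261.0, 155.0], [670.4, 51.5], [48.7, 155.3], np.float32(174.0))
t 0.3 at [0.2682 0.6192 0.2308] ang 156.6 open 0.997 F [ 0.6 -0.4  0.8]
x -0.1962 y -0.1212 z -0.0192 yaw -0.322 rows 4.6
x -0.1153 y -0.1706 z -0.0100 yaw -0.347 rows 4.1
x 0.0907 y -0.2242 z 0.0200 yaw -0.000 rows 4.9
x 0.0912 y -0.2337 z 0.1300 yaw -0.000 rows 5.7
x 0.0000 y 0.0000 z 0.1070 yaw -0.000 rows 2.1
```

{"method": "move_arm", "body": {"plan": [{"x": -0.04, "y": -0.025, "z": -0.004, "yaw": -0.07, "fingers": 0.3}, {"x": -0.08, "y": -0.05, "z": -0.008, "yaw": -0.14, "fingers": 0.3}, {"x": -0.12, "y": -0.075, "z": -0.012, "yaw": -0.2, "fingers": 0.3}, {"x": -0.16, "y": -0.1, "z": -0.016, "yaw": -0.26, "fingers": 0.3}, {"x": -0.196, "y": -0.121, "z": -0.02, "yaw": -0.322, "fingers": 0.3}]}}

```text
time: 0.8
eef_pos: [0.4009, 0.4286, 0.2516]
tcp_rot: [0.042, 0.999, 0.0, 0.0]
contact_force: [0.2, 0.7, -0.7]
opening: 0.702
finger_force: 0.0
```

{"method": "move_arm", "body": {"plan": [{"x": -0.023, "y": -0.034, "z": -0.002, "yaw": -0.07, "fingers": 0.3}, {"x": -0.046, "y": -0.068, "z": -0.004, "yaw": -0.14, "fingers": 0.3}, {"x": -0.069, "y": -0.102, "z": -0.006, "yaw": -0.21, "fingers": 0.3}, {"x": -0.092, "y": -0.136, "z": -0.008, "yaw": -0.28, "fingers": 0.3}, {"x": -0.115, "y": -0.17, "z": -0.01, "yaw": -0.347, "fingers": 0.3}]}}

```text
time: 1.3
eef_pos: [0.5004, 0.2496, 0.2616]
tcp_rot: [-0.131, 0.991, 0.0, 0.0]
contact_force: [0.0, -0.4, -0.7]
opening: 0.699
finger_force: 0.0
```

{"method": "move_arm", "body": {"plan": [{"x": 0.018, "y": -0.045, "z": 0.004, "yaw": 0, "fingers": 0.3}, {"x": 0.036, "y": -0.09, "z": 0.008, "yaw": 0, "fingers": 0.3}, {"x": 0.054, "y": -0.135, "z": 0.012, "yaw": 0, "fingers": 0.3}, {"x": 0.072, "y": -0.18, "z": 0.016, "yaw": 0, "fingers": 0.3}, {"x": 0.091, "y": -0.224, "z": 0.02, "yaw": 0, "fingers": 0.3}]}}

```text
time: 1.8
eef_pos: [0.469, 0.0094, 0.2414]
tcp_rot: [-0.13, 0.992, -0.0, 0.0]
contact_force: [1.0, -0.5, 0.1]
opening: 0.7
finger_force: 0.0
```

{"method": "move_arm", "body": {"plan": [{"x": 0.018, "y": -0.04, "z": 0.015, "fingers": 0.3, "yaw": 0}, {"x": 0.036, "y": -0.08, "z": 0.03, "fingers": 0.3, "yaw": 0}, {"x": 0.054, "y": -0.12, "z": 0.05, "fingers": 0.3, "yaw": 0}, {"x": 0.072, "y": -0.16, "z": 0.07, "fingers": 0.3, "yaw": 0}, {"x": 0.085, "y": -0.2, "z": 0.09, "fingers": 0.3, "yaw": 0}]}}

```text
time: 2.3
eef_pos: [0.4381, -0.2057, 0.151]
tcp_rot: [-0.129, 0.992, -0.0, 0.0]
contact_force: [0.8, -0.9, -1.0]
opening: 0.701
finger_force: 0.0
```

```bash
cat >> h.py <<'E'
def wrist(name=None):
    s=ctrl.get_state(); im=ctrl.read_camera("wrist"); K,C=T("wrist",s)
    if name: cv2.imwrite(f"pics/{name}.png",im[:,:,::-1])
    return im,K,C
E
python3 - <<'E'
from h import *
im,K,C=wrist("w1")
for b in blobs(im,(0,190,50),(7,255,255),K,C,.013,300):print(b)
plan([(.442,-.2393,.003,194.9)])
E
```

```text
t 2.35 at [ 0.4366 -0.2099  0.1477] ang -165.3 open 0.7 F [-2.4 -3.6 -1.8]
x 0.0022 y -0.0298 z 0.1447 yaw -0.004 rows 3.0
```

View pics/w1.png

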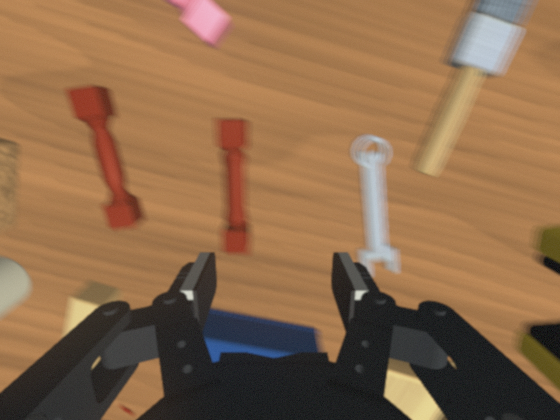

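The wrist view shows the nearer target spindle at (234,185), the other one at (105,157), the spanner at (374,205) and a pink look-alike at (205,15).

```bash
python3 - <<'E'
from h import *
im,K,C=wrist()
for b in blobs(im,(0,140,50),(9,255,255),K,C,.015,300,(60,80,260,255)):print(b)
for b in blobs(im,(80,20,110),(150,110,255),K,C,.005,300,(330,120,410,280)):print(b)
plan([(.442,-.2393,.05,194.9),(.442,-.2393,.003,194.9)])
E
```

```text
([243.0, 189.0], [441.7, -241.2], [26.7, 127.0], np.float32(14.3))
([114.0, 161.0], [447.6, -361.0], [36.9, 133.8], np.float32(22.1))
([385.0, 204.0], [424.7, -101.0], [17.4, 101.7], np.float32(23.7))
t 2.4 at [ 0.4369 -0.2071  0.1487] ang -165.4 open 0.697 F [0.  0.3 0.1]
x 0.0032 y -0.0325 z 0.0987 yaw -0.005 rows 2.1
x 0.0000 y 0.0000 z 0.0470 yaw -0.000 rows 0.9
```

{"method": "move_arm", "body": {"plan": [{"x": 0.003, "y": -0.033, "z": 0.03, "yaw": 0, "fingers": 0.3}, {"x": 0.003, "y": -0.033, "z": 0.075, "yaw": 0, "fingers": 0.3}, {"x": 0.003, "y": -0.033, "z": 0.115, "yaw": 0, "fingers": 0.3}, {"x": 0.003, "y": -0.033, "z": 0.138, "yaw": 0, "fingers": 0.3}, {"x": 0.003, "y": -0.033, "z": 0.146, "yaw": 0, "fingers": 0.3}], "force": 35}}

```text
time: 2.9
eef_pos: [0.4429, -0.2347, 0.0027]
tcp_rot: [-0.13, 0.992, 0.002, -0.002]
contact_force: [-0.2, -0.6, -0.1]
opening: 0.699
finger_force: 0.0
```

{"method": "move_arm", "body": {"plan": [{"x": 0, "y": 0, "z": 0, "yaw": 0, "fingers": 0.6}, {"x": 0, "y": 0, "z": 0, "yaw": 0, "fingers": 0.75}, {"x": 0, "y": 0, "z": 0, "yaw": 0, "fingers": 1}, {"x": 0, "y": 0, "z": 0, "yaw": 0, "fingers": 1}, {"x": 0, "y": 0, "z": 0, "yaw": 0, "fingers": 1}]}}

```text
time: 3.4
eef_pos: [0.4461, -0.2376, 0.0075]
tcp_rot: [-0.13, 0.992, -0.001, 0.002]
contact_force: [0.4, 1.6, 7.0]
opening: 0.216
finger_force: 34.9
```

{"method": "move_arm", "body": {"plan": [{"x": 0, "y": 0, "z": 0, "yaw": 0, "fingers": 1}, {"x": 0, "y": 0, "z": -0.03, "yaw": 0, "fingers": 1}, {"x": 0, "y": 0, "z": -0.07, "yaw": 0, "fingers": 1}, {"x": 0, "y": 0, "z": -0.11, "yaw": 0, "fingers": 1}, {"x": 0, "y": 0, "z": -0.15, "yaw": 0, "fingers": 1}]}}

```text
time: 3.9
eef_pos: [0.4441, -0.2363, 0.157]
tcp_rot: [-0.13, 0.992, -0.0, -0.0]
contact_force: [-0.3, -0.7, -0.4]
opening: 0.214
finger_force: 34.5
```

```bash
python3 - <<'E'
from h import *
im=ctrl.read_camera("top");K,C=T("top")
g=cv2.resize(im[120:250,235:395],None,fx=4,fy=4,interpolation=cv2.INTER_CUBIC)
cv2.imwrite("pics/top2.png",g[:,:,::-1])
plan([(.675,.04,.15,175),(.675,.04,.006,175)])
E
```

```text
t 3.95 at [ 0.4478 -0.239   0.165 ] ang -165.1 open 0.218 F [ 2.2 -0.7  3.5]
x -0.2915 y 0.2110 z 0.0150 yaw 0.348 rows 7.2
x 0.0000 y 0.0000 z 0.1440 yaw -0.000 rows 2.9
```

View pics/top2.png

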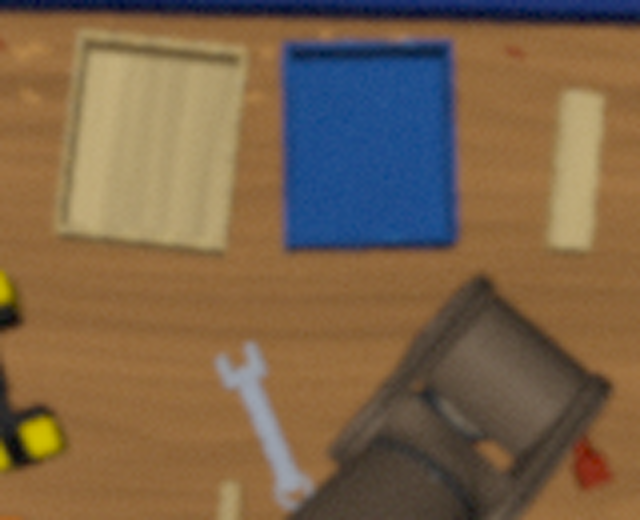

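The crop shows the tray's outer corners at (80,32), (245,45), (225,248) and (57,236), and the bin's at (284,42), (452,40), (457,246) and (286,248). Nothing else is inside either box.

```bash
python3 - <<'E'
from h import *
K,C=T("top")
for c in ([(80,32),(245,45),(225,248),(57,236)],[(284,42),(452,40),(457,246),(286,248)]):
    uv=np.array(c)/4+[235,120]
    a=plane(K,C,uv[:2],.05)[:,:2]; b=plane(K,C,uv[2:],.0)[:,:2]; b5=plane(K,C,uv[2:],.05)[:,:2]
    print(a.round(3).tolist(),b.round(3).tolist(),b5.round(3).tolist(),"c0",np.r_[a,b].mean(0),"c5",np.r_[a,b5].mean(0),"w",np.linalg.norm(a[0]-a[1]),np.linalg.norm(b[0]-b[1]),"L",np.linalg.norm(a[0]-b[1]),np.linalg.norm(a[0]-b5[1]),"ang",np.degrees(np.arctan2(*(a-b[::-1]).mean(0)[::-1])))
E
```

```text
[[0.768, 0.078], [0.76, -0.068]] [[0.588, -0.055], [0.594, 0.096]] [[0.579, -0.055], [0.586, 0.091]] c0 [0.67762309 0.0129616 ] c5 [0.673377   0.01152613] w 0.1456365770169282 0.15143769828122378 L 0.17470394438806014 0.18279117778634124 ang -5.163170821236077
[[0.764, -0.102], [0.769, -0.249]] [[0.595, -0.262], [0.589, -0.11]] [[0.587, -0.255], [0.581, -0.108]] c0 [ 0.67929493 -0.18057603] c5 [ 0.67502995 -0.1783534 ] w 0.14713062570437355 0.15296994778425116 L 0.17469323892120792 0.1830434052528988 ang 3.5235379888538523
```

```bash
python3 - <<'E'
from h import *
plan([(.58,-.09,.15,187),(.6786,.042,.13,175),(.6786,.042,.03,175)])
E
```

```text
t 3.95 at [ 0.4478 -0.239   0.165 ] ang -165.1 open 0.218 F [ 2.2 -0.7  3.5]
x -0.1662 y 0.1099 z 0.0150 yaw 0.138 rows 4.0
x -0.1140 y 0.1190 z 0.0200 yaw 0.209 rows 3.3
x 0.0000 y 0.0000 z 0.1000 yaw -0.000 rows 2.0
```

{"method": "move_arm", "body": {"plan": [{"x": -0.033, "y": 0.022, "z": 0, "yaw": 0.03, "fingers": 1}, {"x": -0.066, "y": 0.044, "z": 0, "yaw": 0.06, "fingers": 1}, {"x": -0.1, "y": 0.066, "z": 0, "yaw": 0.09, "fingers": 1}, {"x": -0.133, "y": 0.088, "z": 0, "yaw": 0.12, "fingers": 1}, {"x": -0.166, "y": 0.11, "z": 0, "yaw": 0.138, "fingers": 1}]}}

```text
time: 4.45
eef_pos: [0.5773, -0.0862, 0.1553]
tcp_rot: [-0.061, 0.998, -0.0, 0.0]
contact_force: [0.7, -0.3, -0.5]
opening: 0.216
finger_force: 34.5
```

{"method": "move_arm", "body": {"plan": [{"x": -0.03, "y": 0.03, "z": 0, "yaw": 0.05, "fingers": 1}, {"x": -0.06, "y": 0.062, "z": 0.005, "yaw": 0.1, "fingers": 1}, {"x": -0.09, "y": 0.094, "z": 0.01, "yaw": 0.16, "fingers": 1}, {"x": -0.114, "y": 0.119, "z": 0.015, "yaw": 0.209, "fingers": 1}, {"x": -0.114, "y": 0.119, "z": 0.02, "yaw": 0.209, "fingers": 1}]}}

```text
time: 4.95
eef_pos: [0.6767, 0.0481, 0.135]
tcp_rot: [0.042, 0.999, 0.0, 0.001]
contact_force: [-0.2, -0.6, -0.8]
opening: 0.216
finger_force: 34.5
```

```bash
python3 - <<'E'
from h import *
im,K,C=wrist("w2")
plan([(.6786,.042,.03,175),(.6786,.042,.013,175)])
E
```

```text
t 5.0 at [0.675  0.0462 0.1335] ang 175.2 open 0.216 F [ 0.  -0.4 -0.1]
x -0.0039 y -0.0039 z 0.1035 yaw 0.004 rows 2.1
x 0.0000 y 0.0000 z 0.0170 yaw -0.000 rows 0.3
```

View pics/w2.png

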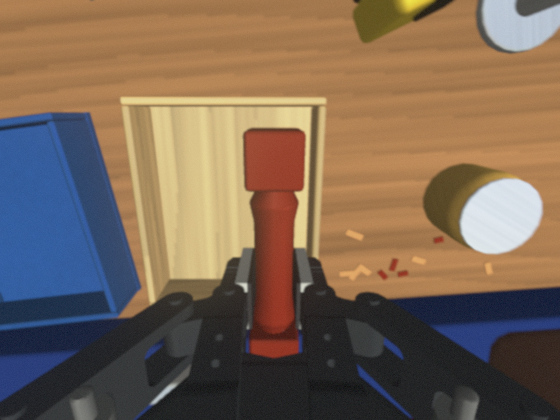

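The spindle is held straight and lies over the tray, with its near block at (275,160). The tray's near rim runs from (122,100) to (326,100), so there is clearance.

{"method": "move_arm", "body": {"plan": [{"x": -0.004, "y": -0.006, "z": 0.03, "yaw": 0, "fingers": 1}, {"x": -0.004, "y": -0.006, "z": 0.07, "yaw": 0, "fingers": 1}, {"x": -0.004, "y": -0.006, "z": 0.095, "yaw": 0, "fingers": 1}, {"x": -0.004, "y": -0.006, "z": 0.108, "yaw": 0, "fingers": 1}, {"x": -0.004, "y": -0.006, "z": 0.112, "yaw": 0, "fingers": 1}]}}

```text
time: 5.5
eef_pos: [0.677, 0.0372, 0.0215]
tcp_rot: [0.044, 0.999, -0.0, -0.002]
contact_force: [0.6, -0.1, -0.2]
opening: 0.215
finger_force: 34.5
```

{"method": "move_arm", "body": {"plan": [{"x": 0, "y": 0, "z": 0.003, "yaw": 0, "fingers": 1}, {"x": 0, "y": 0, "z": 0.005, "yaw": 0, "fingers": 1}, {"x": 0, "y": 0, "z": 0.006, "yaw": 0, "fingers": 1}, {"x": 0, "y": 0, "z": 0.006, "yaw": 0, "fingers": 1}]}}

```text
time: 5.9
eef_pos: [0.6793, 0.0381, 0.0184]
tcp_rot: [0.043, 0.999, -0.0, 0.001]
contact_force: [0.5, -0.3, 0.0]
opening: 0.217
finger_force: 34.5
```

{"method": "move_arm", "body": {"plan": [{"x": 0, "y": 0, "z": 0.001, "yaw": 0, "fingers": 1}, {"x": 0, "y": 0, "z": 0.002, "yaw": 0, "fingers": 1}, {"x": 0, "y": 0, "z": 0.002, "yaw": 0, "fingers": 1}]}}

```text
time: 6.2
eef_pos: [0.6786, 0.0382, 0.0153]
tcp_rot: [0.043, 0.999, -0.0, -0.0]
contact_force: [-0.1, 1.1, -1.0]
opening: 0.215
finger_force: 34.5
```

{"method": "move_arm", "body": {"plan": [{"x": 0, "y": 0, "z": 0.001, "yaw": 0, "fingers": 1}, {"x": 0, "y": 0, "z": 0.002, "yaw": 0, "fingers": 1}, {"x": 0, "y": 0, "z": 0.002, "yaw": 0, "fingers": 1}]}}

```text
time: 6.5
eef_pos: [0.6788, 0.0381, 0.0136]
tcp_rot: [0.043, 0.999, -0.0, -0.0]
contact_force: [-0.6, 0.8, 1.4]
opening: 0.217
finger_force: 34.6
```

{"method": "move_arm", "body": {"plan": [{"x": 0, "y": 0, "z": 0.001, "yaw": 0, "fingers": 1}, {"x": 0, "y": 0, "z": 0.002, "yaw": 0, "fingers": 1}, {"x": 0, "y": 0, "z": 0.002, "yaw": 0, "fingers": 1}]}}

```text
time: 6.8
eef_pos: [0.6788, 0.0382, 0.0136]
tcp_rot: [0.043, 0.999, -0.0, -0.001]
contact_force: [-5.4, 0.7, 9.7]
opening: 0.219
finger_force: 35.5
```

{"method": "move_arm", "body": {"plan": [{"x": 0, "y": 0, "z": -0.001, "yaw": 0, "fingers": 0.74}, {"x": 0, "y": 0, "z": -0.001, "yaw": 0, "fingers": 0.65}, {"x": 0, "y": 0, "z": -0.001, "yaw": 0, "fingers": 0.6}, {"x": 0, "y": 0, "z": -0.02, "yaw": 0, "fingers": 0.6}, {"x": 0, "y": 0, "z": -0.06, "yaw": 0, "fingers": 0.6}]}}

```text
time: 7.3
eef_pos: [0.6755, 0.0383, 0.068]
tcp_rot: [0.043, 0.999, 0.0, -0.005]
contact_force: [0.4, -0.7, 0.0]
opening: 0.403
finger_force: 0.0
```

{"method": "move_arm", "body": {"plan": [{"x": 0, "y": 0, "z": -0.04, "yaw": 0, "fingers": 0.4}, {"x": 0, "y": 0, "z": -0.08, "yaw": 0, "fingers": 0.3}, {"x": 0, "y": 0, "z": -0.08, "yaw": 0, "fingers": 0.3}]}}

```text
time: 7.6
eef_pos: [0.6835, 0.0378, 0.1617]
tcp_rot: [0.043, 0.999, -0.0, 0.008]
contact_force: [0.4, 0.1, 1.4]
opening: 0.703
finger_force: 0.0
```

```bash
python3 - <<'E'
from h import *
im,K,C=wrist("w3")
for b in blobs(im,(0,140,50),(9,255,255),K,C,.015,300,(150,80,450,420)):print(b)
plan([(.6,-.14,.15,187),(.4475,-.30,.12,202),(.4475,-.3605,.004,202)])
E
```

```text
([415.0, 402.0], [985.2, 195.6], [46.6, 103.7], np.float32(37.6))
([274.0, 181.0], [678.2, 36.8], [24.7, 134.4], np.float32(174.8))
t 7.65 at [0.6817 0.0379 0.1579] ang 175.0 open 0.702 F [-0.9  0.2  0.4]
x 0.0660 y -0.1843 z 0.0079 yaw -0.209 rows 3.9
x 0.1709 y -0.1402 z 0.0300 yaw -0.262 rows 4.5
x 0.0227 y -0.0561 z 0.1160 yaw -0.000 rows 2.6
```

View pics/w3.png

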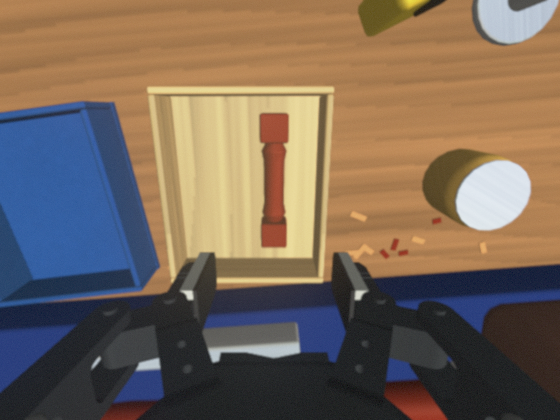

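The first spindle lies flat in the tray (274,181), near its right wall.

{"method": "move_arm", "body": {"plan": [{"x": 0.014, "y": -0.037, "z": 0, "yaw": -0.04, "fingers": 0.3}, {"x": 0.028, "y": -0.075, "z": 0, "yaw": -0.08, "fingers": 0.3}, {"x": 0.042, "y": -0.115, "z": 0, "yaw": -0.13, "fingers": 0.3}, {"x": 0.055, "y": -0.15, "z": 0, "yaw": -0.17, "fingers": 0.3}, {"x": 0.066, "y": -0.184, "z": 0, "yaw": -0.209, "fingers": 0.3}]}}

```text
time: 8.15
eef_pos: [0.5952, -0.1405, 0.1503]
tcp_rot: [-0.062, 0.998, 0.0, -0.001]
contact_force: [0.6, -0.9, 0.1]
opening: 0.696
finger_force: 0.0
```

{"method": "move_arm", "body": {"plan": [{"x": 0.034, "y": -0.028, "z": 0.006, "yaw": -0.06, "fingers": 0.3}, {"x": 0.068, "y": -0.056, "z": 0.012, "yaw": -0.12, "fingers": 0.3}, {"x": 0.102, "y": -0.084, "z": 0.018, "yaw": -0.18, "fingers": 0.3}, {"x": 0.137, "y": -0.112, "z": 0.024, "yaw": -0.23, "fingers": 0.3}, {"x": 0.171, "y": -0.14, "z": 0.028, "yaw": -0.262, "fingers": 0.3}]}}

```text
time: 8.65
eef_pos: [0.4421, -0.2995, 0.122]
tcp_rot: [-0.192, 0.981, 0.001, -0.001]
contact_force: [-0.4, -0.1, 0.8]
opening: 0.7
finger_force: 0.0
```

{"method": "move_arm", "body": {"plan": [{"x": 0.012, "y": -0.028, "z": 0, "yaw": 0, "fingers": 0.3}, {"x": 0.023, "y": -0.05, "z": 0.01, "yaw": 0, "fingers": 0.3}, {"x": 0.023, "y": -0.05, "z": 0.01, "yaw": 0, "fingers": 0.3}]}}

```text
time: 8.95
eef_pos: [0.4401, -0.356, 0.1117]
tcp_rot: [-0.189, 0.982, 0.001, -0.001]
contact_force: [0.5, -0.4, -0.7]
opening: 0.702
finger_force: 0.0
```

```bash
python3 - <<'E'
from h import *
im,K,C=wrist("w4")
for b in blobs(im,(0,130,50),(9,255,255),K,C,.015,300,(150,40,450,300)):print(b)
plan([(.4475,-.3605,.004,202)])
E
```

```text
([267.0, 210.0], [450.0, -360.3], [26.2, 135.2], np.float32(22.1))
t 9.0 at [ 0.4406 -0.3544  0.1119] ang -158.1 open 0.696 F [-0.1  0.6  0.4]
x -0.0042 y -0.0082 z 0.1079 yaw -0.002 rows 2.2
```

{"method": "move_arm", "body": {"plan": [{"x": -0.005, "y": -0.008, "z": 0.03, "yaw": 0, "fingers": 0.3}, {"x": -0.005, "y": -0.008, "z": 0.07, "yaw": 0, "fingers": 0.3}, {"x": -0.005, "y": -0.008, "z": 0.095, "yaw": 0, "fingers": 0.3}, {"x": -0.005, "y": -0.008, "z": 0.106, "yaw": 0, "fingers": 0.3}, {"x": -0.005, "y": -0.008, "z": 0.107, "yaw": 0, "fingers": 0.3}]}}

```text
time: 9.5
eef_pos: [0.4486, -0.3577, 0.0046]
tcp_rot: [-0.191, 0.982, 0.002, -0.001]
contact_force: [0.2, 0.2, -0.6]
opening: 0.7
finger_force: 0.0
```

{"method": "move_arm", "body": {"plan": [{"x": 0, "y": 0, "z": 0, "yaw": 0, "fingers": 0.6}, {"x": 0, "y": 0, "z": 0, "yaw": 0, "fingers": 0.75}, {"x": 0, "y": 0, "z": 0, "yaw": 0, "fingers": 1}, {"x": 0, "y": 0, "z": 0, "yaw": 0, "fingers": 1}, {"x": 0, "y": 0, "z": 0, "yaw": 0, "fingers": 1}]}}

```text
time: 10.0
eef_pos: [0.4504, -0.3608, 0.0083]
tcp_rot: [-0.191, 0.982, -0.001, 0.001]
contact_force: [0.7, 0.8, 6.9]
opening: 0.217
finger_force: 34.8
```

{"method": "move_arm", "body": {"plan": [{"x": 0, "y": 0, "z": 0, "yaw": 0, "fingers": 1}, {"x": 0, "y": 0, "z": -0.03, "yaw": 0, "fingers": 1}, {"x": 0, "y": 0, "z": -0.07, "yaw": 0, "fingers": 1}, {"x": 0, "y": 0, "z": -0.11, "yaw": 0, "fingers": 1}, {"x": 0, "y": 0, "z": -0.14, "yaw": 0, "fingers": 1}]}}

```text
time: 10.5
eef_pos: [0.4497, -0.3603, 0.1491]
tcp_rot: [-0.191, 0.982, -0.001, 0.001]
contact_force: [0.6, -0.0, -0.6]
opening: 0.216
finger_force: 34.6
```

```bash
python3 - <<'E'
from h import *
plan([(.57,-.19,.15,187),(.674,-.017,.13,175),(.674,-.017,.02,175)])
E
```

```text
t 10.5 at [ 0.4497 -0.3603  0.1491] ang -158.0 open 0.216 F [ 0.6 -0.  -0.6]
x -0.1753 y 0.1128 z -0.0009 yaw 0.262 rows 4.2
x -0.1243 y 0.1590 z 0.0200 yaw 0.209 rows 4.1
x 0.0000 y 0.0000 z 0.1100 yaw -0.000 rows 2.2
```

{"method": "move_arm", "body": {"plan": [{"x": -0.035, "y": 0.022, "z": -0.005, "yaw": 0.05, "fingers": 1}, {"x": -0.07, "y": 0.045, "z": -0.005, "yaw": 0.1, "fingers": 1}, {"x": -0.105, "y": 0.068, "z": -0.005, "yaw": 0.16, "fingers": 1}, {"x": -0.14, "y": 0.09, "z": -0.005, "yaw": 0.21, "fingers": 1}, {"x": -0.175, "y": 0.113, "z": -0.005, "yaw": 0.262, "fingers": 1}]}}

```text
time: 11.0
eef_pos: [0.5697, -0.188, 0.1513]
tcp_rot: [-0.06, 0.998, -0.0, -0.0]
contact_force: [0.6, -0.9, -0.4]
opening: 0.215
finger_force: 34.6
```

{"method": "move_arm", "body": {"plan": [{"x": -0.029, "y": 0.037, "z": 0, "yaw": 0.05, "fingers": 1}, {"x": -0.058, "y": 0.074, "z": 0.005, "yaw": 0.1, "fingers": 1}, {"x": -0.09, "y": 0.115, "z": 0.01, "yaw": 0.16, "fingers": 1}, {"x": -0.124, "y": 0.159, "z": 0.015, "yaw": 0.209, "fingers": 1}, {"x": -0.124, "y": 0.159, "z": 0.015, "yaw": 0.209, "fingers": 1}]}}

```text
time: 11.5
eef_pos: [0.674, -0.0116, 0.1353]
tcp_rot: [0.041, 0.999, 0.001, -0.0]
contact_force: [0.5, 0.1, -1.6]
opening: 0.213
finger_force: 34.7
```

```bash
python3 - <<'E'
from h import *
wrist("w5")
plan([(.674,-.017,.02,175)])
E
```

```text
t 11.55 at [ 0.6736 -0.0126  0.1353] ang 175.3 open 0.218 F [-0.3  0.2 -0.2]
x -0.0007 y -0.0043 z 0.1153 yaw 0.005 rows 2.3
```

{"method": "move_arm", "body": {"plan": [{"x": -0.001, "y": -0.004, "z": 0.03, "yaw": 0, "fingers": 1}, {"x": -0.001, "y": -0.004, "z": 0.07, "yaw": 0, "fingers": 1}, {"x": -0.001, "y": -0.004, "z": 0.1, "yaw": 0, "fingers": 1}, {"x": -0.001, "y": -0.004, "z": 0.112, "yaw": 0, "fingers": 1}, {"x": -0.001, "y": -0.004, "z": 0.116, "yaw": 0, "fingers": 1}]}}

```text
time: 12.05
eef_pos: [0.6721, -0.0214, 0.0185]
tcp_rot: [0.044, 0.999, 0.0, -0.002]
contact_force: [-0.1, 0.1, -0.2]
opening: 0.216
finger_force: 34.7
```

{"method": "move_arm", "body": {"plan": [{"x": 0, "y": 0, "z": 0.001, "yaw": 0, "fingers": 1}, {"x": 0, "y": 0, "z": 0.002, "yaw": 0, "fingers": 1}, {"x": 0, "y": 0, "z": 0.003, "yaw": 0, "fingers": 1}, {"x": 0, "y": 0, "z": 0.003, "yaw": 0, "fingers": 1}]}}

```text
time: 12.45
eef_pos: [0.6744, -0.0207, 0.0187]
tcp_rot: [0.043, 0.999, -0.0, 0.001]
contact_force: [-0.4, 0.1, -0.6]
opening: 0.216
finger_force: 34.7
```

{"method": "move_arm", "body": {"plan": [{"x": 0, "y": 0, "z": 0.001, "yaw": 0, "fingers": 1}, {"x": 0, "y": 0, "z": 0.002, "yaw": 0, "fingers": 1}, {"x": 0, "y": 0, "z": 0.002, "yaw": 0, "fingers": 1}]}}

```text
time: 12.75
eef_pos: [0.6734, -0.0205, 0.0152]
tcp_rot: [0.043, 0.999, 0.0, -0.0]
contact_force: [-0.2, -0.6, -0.5]
opening: 0.212
finger_force: 34.7
```

{"method": "move_arm", "body": {"plan": [{"x": 0, "y": 0, "z": 0.001, "yaw": 0, "fingers": 1}, {"x": 0, "y": 0, "z": 0.002, "yaw": 0, "fingers": 1}, {"x": 0, "y": 0, "z": 0.002, "yaw": 0, "fingers": 1}]}}

```text
time: 13.05
eef_pos: [0.6737, -0.0205, 0.0144]
tcp_rot: [0.043, 0.999, -0.0, -0.0]
contact_force: [-3.3, 0.7, 4.6]
opening: 0.212
finger_force: 35.2
```

{"method": "move_arm", "body": {"plan": [{"x": 0, "y": 0, "z": 0.001, "yaw": 0, "fingers": 1}, {"x": 0, "y": 0, "z": 0.001, "yaw": 0, "fingers": 1}]}}

```text
time: 13.25
eef_pos: [0.6737, -0.0205, 0.0143]
tcp_rot: [0.043, 0.999, -0.0, -0.001]
contact_force: [-5.3, 1.2, 9.2]
opening: 0.216
finger_force: 35.6
```

{"method": "move_arm", "body": {"plan": [{"x": 0, "y": 0, "z": -0.001, "yaw": 0, "fingers": 0.74}, {"x": 0, "y": 0, "z": -0.001, "yaw": 0, "fingers": 0.68}, {"x": 0, "y": 0, "z": -0.001, "yaw": 0, "fingers": 0.66}, {"x": 0, "y": 0, "z": -0.02, "yaw": 0, "fingers": 0.66}, {"x": 0, "y": 0, "z": -0.06, "yaw": 0, "fingers": 0.66}]}}

```text
time: 13.75
eef_pos: [0.6705, -0.0201, 0.0691]
tcp_rot: [0.043, 0.999, 0.001, -0.004]
contact_force: [1.1, 0.5, -0.1]
opening: 0.342
finger_force: 0.0
```

{"method": "move_arm", "body": {"plan": [{"x": 0, "y": 0, "z": -0.04, "yaw": 0, "fingers": 0.5}, {"x": 0, "y": 0, "z": -0.08, "yaw": 0, "fingers": 0.5}, {"x": 0, "y": 0, "z": -0.08, "yaw": 0, "fingers": 0.5}]}}

```text
time: 14.05
eef_pos: [0.6784, -0.0213, 0.1627]
tcp_rot: [0.043, 0.999, -0.001, 0.008]
contact_force: [0.0, -0.6, 0.7]
opening: 0.498
finger_force: 0.0
```

```bash
python3 - <<'E'
from h import *
im,K,C=wrist("w6")
for b in blobs(im,(0,140,50),(9,255,255),K,C,.02,300,(150,80,450,300)):print(b)
plan([(.53,-.06,.15,190),(.4295,-.097,.12,204.5)])
E
```

```text
([274.0, 180.0], [672.5, -22.0], [25.1, 131.7], np.float32(174.9))
([335.0, 179.0], [677.3, 38.2], [25.9, 132.4], np.float32(174.8))
t 14.1 at [ 0.6766 -0.021   0.1589] ang 175.0 open 0.503 F [-0.5  0.7  0.3]
x 0.1426 y -0.0515 z 0.0089 yaw -0.261 rows 3.0
x 0.1054 y -0.0190 z 0.0300 yaw -0.253 rows 2.2
```

{"method": "move_arm", "body": {"plan": [{"x": 0.035, "y": -0.013, "z": 0, "yaw": -0.08, "fingers": 0.45}, {"x": 0.07, "y": -0.026, "z": 0, "yaw": -0.16, "fingers": 0.45}, {"x": 0.107, "y": -0.038, "z": 0, "yaw": -0.22, "fingers": 0.45}, {"x": 0.143, "y": -0.051, "z": 0, "yaw": -0.261, "fingers": 0.45}]}}

```text
time: 14.5
eef_pos: [0.5244, -0.0589, 0.1511]
tcp_rot: [-0.088, 0.996, 0.0, -0.001]
contact_force: [-0.2, 0.2, 0.4]
opening: 0.552
finger_force: 0.0
```

{"method": "move_arm", "body": {"plan": [{"x": 0.035, "y": -0.006, "z": 0.01, "yaw": -0.08, "fingers": 0.45}, {"x": 0.07, "y": -0.012, "z": 0.015, "yaw": -0.16, "fingers": 0.45}, {"x": 0.105, "y": -0.019, "z": 0.02, "yaw": -0.22, "fingers": 0.45}, {"x": 0.105, "y": -0.019, "z": 0.028, "yaw": -0.253, "fingers": 0.45}, {"x": 0.105, "y": -0.019, "z": 0.028, "yaw": -0.253, "fingers": 0.45}]}}

```text
time: 15.0
eef_pos: [0.4245, -0.0955, 0.1227]
tcp_rot: [-0.211, 0.977, 0.001, -0.001]
contact_force: [0.0, 0.2, 0.1]
opening: 0.545
finger_force: 0.0
```

```bash
python3 - <<'E'
from h import *
im,K,C=wrist("w7")
for b in blobs(im,(80,20,110),(150,110,255),K,C,.005,200,(200,60,350,330)):print(b)
for b in blobs(im,(90,0,130),(150,120,255),K,C,.005,200,(200,60,350,330)):print(b)
plan([(.4295,-.097,.003,204.5)])
E
```

```text
([270.0, 210.0], [430.3, -98.7], [33.9, 148.4], np.float32(25.2))
t 15.05 at [ 0.4257 -0.0956  0.1236] ang -155.6 open 0.551 F [ 0.5 -0.3  0.5]
x -0.0029 y -0.0028 z 0.1206 yaw -0.002 rows 2.4
```

View pics/w7.png

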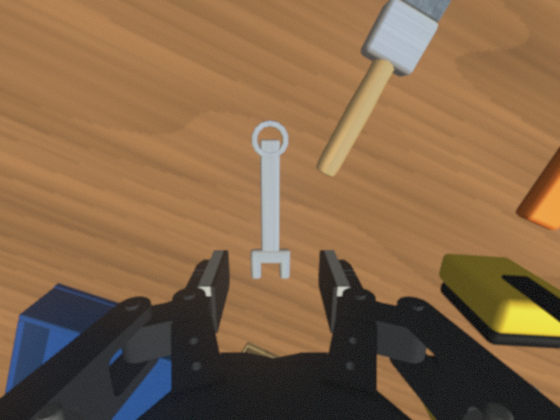

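The spanner is centred under the gripper: ring at (270,140), jaw at (271,262), shank along column 270. The brush handle at (328,170) is clear.

{"method": "move_arm", "body": {"plan": [{"x": -0.003, "y": -0.004, "z": 0.03, "yaw": 0, "fingers": 0.6}, {"x": -0.003, "y": -0.004, "z": 0.07, "yaw": 0, "fingers": 0.65}, {"x": -0.003, "y": -0.004, "z": 0.1, "yaw": 0, "fingers": 0.65}, {"x": -0.003, "y": -0.004, "z": 0.116, "yaw": 0, "fingers": 0.65}, {"x": -0.003, "y": -0.004, "z": 0.118, "yaw": 0, "fingers": 0.65}], "force": 50}}

```text
time: 15.55
eef_pos: [0.4297, -0.0972, 0.0041]
tcp_rot: [-0.212, 0.977, 0.002, -0.002]
contact_force: [-0.4, -0.5, -0.3]
opening: 0.351
finger_force: 0.0
```

{"method": "move_arm", "body": {"plan": [{"x": 0, "y": 0, "z": 0.001, "yaw": 0, "fingers": 0.65}, {"x": 0, "y": 0, "z": 0.002, "yaw": 0, "fingers": 0.65}, {"x": 0, "y": 0, "z": 0.002, "yaw": 0, "fingers": 0.65}]}}

```text
time: 15.85
eef_pos: [0.4321, -0.0987, 0.0055]
tcp_rot: [-0.212, 0.977, -0.001, 0.001]
contact_force: [-0.5, -1.0, -0.2]
opening: 0.35
finger_force: 0.0
```

{"method": "move_arm", "body": {"plan": [{"x": 0.001, "y": 0, "z": 0.001, "yaw": 0, "fingers": 0.65}, {"x": 0.001, "y": 0, "z": 0.002, "yaw": 0, "fingers": 0.65}, {"x": 0.001, "y": 0, "z": 0.002, "yaw": 0, "fingers": 0.65}]}}

```text
time: 16.15
eef_pos: [0.4301, -0.0988, 0.0025]
tcp_rot: [-0.212, 0.977, -0.0, 0.0]
contact_force: [-0.1, 0.3, 0.2]
opening: 0.35
finger_force: 0.0
```

{"method": "move_arm", "body": {"plan": [{"x": 0, "y": 0, "z": 0, "yaw": 0, "fingers": 0.78}, {"x": 0, "y": 0, "z": 0, "yaw": 0, "fingers": 1}, {"x": 0, "y": 0, "z": 0, "yaw": 0, "fingers": 1}, {"x": 0, "y": 0, "z": 0, "yaw": 0, "fingers": 1}]}}

```text
time: 16.55
eef_pos: [0.4302, -0.0987, 0.0026]
tcp_rot: [-0.212, 0.977, 0.0, -0.0]
contact_force: [-2.1, 1.6, 4.6]
opening: 0.173
finger_force: 49.1
```

{"method": "move_arm", "body": {"plan": [{"x": 0, "y": 0, "z": -0.01, "yaw": 0, "fingers": 1}, {"x": 0, "y": 0, "z": -0.03, "yaw": 0, "fingers": 1}, {"x": 0, "y": 0, "z": -0.07, "yaw": 0, "fingers": 1}, {"x": 0, "y": 0, "z": -0.11, "yaw": 0, "fingers": 1}, {"x": 0, "y": 0, "z": -0.13, "yaw": 0, "fingers": 1}]}}

```text
time: 17.05
eef_pos: [0.4316, -0.0995, 0.1362]
tcp_rot: [-0.212, 0.977, -0.002, 0.002]
contact_force: [-0.2, -0.4, -1.4]
opening: 0.172
finger_force: 49.0
```

```bash
python3 - <<'E'
from h import *
im,K,C=wrist("w8")
plan([(.56,-.13,.135,193),(.678,-.179,.125,182.5),(.678,-.179,.02,182.5)])
E
```

```text
t 17.1 at [ 0.4331 -0.1001  0.1386] ang -155.5 open 0.177 F [1.5 0.2 1.5]
x -0.1030 y -0.0798 z 0.0036 yaw 0.201 rows 2.6
x -0.1040 y -0.0743 z 0.0100 yaw 0.183 rows 2.6
x 0.0000 y 0.0000 z 0.1050 yaw -0.000 rows 2.1
```

View pics/w8.png

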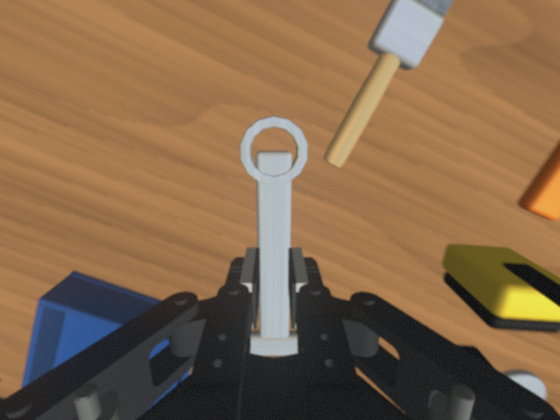

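The spanner is held level and centred, with its ring at (274,150) in line with the tool.

{"method": "move_arm", "body": {"plan": [{"x": -0.034, "y": -0.026, "z": 0, "yaw": 0.06, "fingers": 1}, {"x": -0.068, "y": -0.052, "z": 0, "yaw": 0.13, "fingers": 1}, {"x": -0.103, "y": -0.08, "z": 0, "yaw": 0.201, "fingers": 1}]}}

```text
time: 17.4
eef_pos: [0.5576, -0.1288, 0.1313]
tcp_rot: [-0.111, 0.994, 0.0, -0.0]
contact_force: [0.7, -0.2, -1.0]
opening: 0.172
finger_force: 49.0
```

{"method": "move_arm", "body": {"plan": [{"x": -0.034, "y": -0.025, "z": 0.003, "yaw": 0.06, "fingers": 1}, {"x": -0.068, "y": -0.05, "z": 0.006, "yaw": 0.12, "fingers": 1}, {"x": -0.104, "y": -0.074, "z": 0.01, "yaw": 0.183, "fingers": 1}, {"x": -0.104, "y": -0.074, "z": 0.01, "yaw": 0.183, "fingers": 1}, {"x": -0.104, "y": -0.074, "z": 0.01, "yaw": 0.183, "fingers": 1}]}}

```text
time: 17.9
eef_pos: [0.6742, -0.1774, 0.1195]
tcp_rot: [-0.022, 1.0, 0.001, -0.002]
contact_force: [-0.5, 0.0, -0.6]
opening: 0.171
finger_force: 49.0
```

```bash
python3 - <<'E'
from h import *
im,K,C=wrist("w9")
plan([(.678,-.179,.02,182.5)])
E
```

```text
t 17.95 at [ 0.6738 -0.1771  0.1204] ang -177.5 open 0.176 F [ 0.3 -0.5 -0.2]
x -0.0042 y -0.0021 z 0.1004 yaw -0.000 rows 2.0
```

View pics/w9.png

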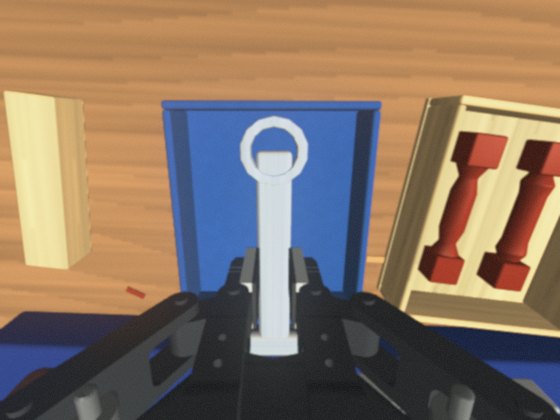

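The bin is empty below the spanner. Its near rim runs from (163,102) to (381,102), and the spanner is centred and aligned with it.

```bash
python3 - <<'E'
from h import *
s=ctrl.get_state();K,C=T("wrist",s)
print(plane(K,C,[(163,101),(381,101)],.05))
im=ctrl.read_camera("wrist")
hsv=cv2.cvtColor(im,cv2.COLOR_RGB2HSV); print([(r,hsv[r,210].tolist()) for r in range(94,116,2)])
E
```

```text
[[ 0.59354363 -0.25703052  0.05      ]
 [ 0.58713291 -0.10978741  0.05      ]]
[(94, [14, 127, 195]), (96, [14, 124, 187]), (98, [14, 123, 188]), (100, [11, 100, 168]), (102, [111, 122, 152]), (104, [110, 152, 181]), (106, [110, 147, 175]), (108, [109, 142, 154]), (110, [110, 132, 126]), (112, [110, 151, 179]), (114, [110, 154, 182])]
```

{"method": "move_arm", "body": {"plan": [{"x": -0.005, "y": -0.002, "z": 0.03, "yaw": 0, "fingers": 1}, {"x": -0.005, "y": -0.002, "z": 0.065, "yaw": 0, "fingers": 1}, {"x": -0.005, "y": -0.002, "z": 0.09, "yaw": 0, "fingers": 1}, {"x": -0.005, "y": -0.002, "z": 0.1, "yaw": 0, "fingers": 1}, {"x": -0.005, "y": -0.002, "z": 0.104, "yaw": 0, "fingers": 1}]}}

```text
time: 18.5
eef_pos: [0.6788, -0.1788, 0.0177]
tcp_rot: [-0.022, 1.0, 0.0, -0.001]
contact_force: [0.4, -1.1, -0.4]
opening: 0.172
finger_force: 49.0
```

{"method": "move_arm", "body": {"plan": [{"x": 0, "y": 0, "z": 0.001, "yaw": 0, "fingers": 1}, {"x": 0, "y": 0, "z": 0.002, "yaw": 0, "fingers": 1}, {"x": 0, "y": 0, "z": 0.002, "yaw": 0, "fingers": 1}]}}

```text
time: 18.8
eef_pos: [0.681, -0.1798, 0.0182]
tcp_rot: [-0.022, 1.0, -0.001, 0.001]
contact_force: [-0.4, -1.4, -1.1]
opening: 0.171
finger_force: 49.0
```

{"method": "move_arm", "body": {"plan": [{"x": 0, "y": 0, "z": 0.001, "yaw": 0, "fingers": 1}, {"x": 0, "y": 0, "z": 0.002, "yaw": 0, "fingers": 1}, {"x": 0, "y": 0, "z": 0.002, "yaw": 0, "fingers": 1}]}}

```text
time: 19.1
eef_pos: [0.68, -0.1794, 0.0143]
tcp_rot: [-0.022, 1.0, 0.0, -0.0]
contact_force: [0.0, -0.1, -1.3]
opening: 0.173
finger_force: 49.0
```

{"method": "move_arm", "body": {"plan": [{"x": 0, "y": 0, "z": 0.001, "yaw": 0, "fingers": 1}, {"x": 0, "y": 0, "z": 0.002, "yaw": 0, "fingers": 1}, {"x": 0, "y": 0, "z": 0.003, "yaw": 0, "fingers": 1}, {"x": 0, "y": 0, "z": 0.003, "yaw": 0, "fingers": 1}]}}

```text
time: 19.5
eef_pos: [0.6798, -0.1793, 0.011]
tcp_rot: [-0.022, 1.0, 0.0, -0.0]
contact_force: [-0.2, -0.1, -0.9]
opening: 0.171
finger_force: 49.0
```

{"method": "move_arm", "body": {"plan": [{"x": 0, "y": 0, "z": 0.001, "yaw": 0, "fingers": 1}, {"x": 0, "y": 0, "z": 0.002, "yaw": 0, "fingers": 1}, {"x": 0, "y": 0, "z": 0.002, "yaw": 0, "fingers": 1}]}}

```text
time: 19.8
eef_pos: [0.6799, -0.1794, 0.0091]
tcp_rot: [-0.022, 1.0, 0.0, -0.0]
contact_force: [-0.2, -0.6, -1.2]
opening: 0.174
finger_force: 49.0
```

{"method": "move_arm", "body": {"plan": [{"x": 0, "y": 0, "z": 0.001, "yaw": 0, "fingers": 1}, {"x": 0, "y": 0, "z": 0.002, "yaw": 0, "fingers": 1}, {"x": 0, "y": 0, "z": 0.002, "yaw": 0, "fingers": 1}]}}

```text
time: 20.1
eef_pos: [0.6801, -0.1795, 0.0087]
tcp_rot: [-0.022, 1.0, 0.0, -0.0]
contact_force: [-3.2, -0.1, 4.1]
opening: 0.172
finger_force: 49.7
```

{"method": "move_arm", "body": {"plan": [{"x": 0, "y": 0, "z": 0, "yaw": 0, "fingers": 0.78}, {"x": 0, "y": 0, "z": 0, "yaw": 0, "fingers": 0.65}, {"x": 0, "y": 0, "z": 0, "yaw": 0, "fingers": 0.6}, {"x": 0, "y": 0, "z": -0.02, "yaw": 0, "fingers": 0.6}, {"x": 0, "y": 0, "z": -0.06, "yaw": 0, "fingers": 0.6}]}}

```text
time: 20.6
eef_pos: [0.6772, -0.1783, 0.0642]
tcp_rot: [-0.022, 1.0, 0.002, -0.004]
contact_force: [0.6, 0.0, 0.5]
opening: 0.401
finger_force: 0.0
```

{"method": "move_arm", "body": {"plan": [{"x": 0, "y": 0, "z": -0.05, "yaw": 0, "fingers": 0.5}, {"x": 0, "y": 0, "z": -0.1, "yaw": 0, "fingers": 0.3}, {"x": 0, "y": 0, "z": -0.15, "yaw": 0, "fingers": 0.3}, {"x": 0, "y": 0, "z": -0.19, "yaw": 0, "fingers": 0.3}, {"x": 0, "y": 0, "z": -0.19, "yaw": 0, "fingers": 0.3}]}}

```text
time: 21.1
eef_pos: [0.6834, -0.1806, 0.2697]
tcp_rot: [-0.022, 1.0, -0.004, 0.008]
contact_force: [0.9, 0.3, 1.6]
opening: 0.7
finger_force: 0.0
```

```bash
python3 - <<'E'
from h import *
im,K,C=wrist("w10")
for b in blobs(im,(0,0,140),(179,90,255),K,C,.012,300,(180,60,380,300)):print(b)
plan([(.58,-.05,.27,190),(.50,.08,.27,201)])
# muffs: cups and pad by two-view
t=ctrl.read_camera("top");K,C=T("top"); hs=cv2.cvtColor(t,cv2.COLOR_RGB2HSV)
m=cv2.inRange(hs,np.array((0,0,0)),np.array((179,255,60)))[180:245,205:262]
m=cv2.inRange(hs,np.array((0,0,0)),np.array((179,140,70)))
for y in range(180,245,3): print(y,np.where(m[y,205:262])[0][[0,-1]]+205 if m[y,205:262].any() else None, end="; ")
E
```

```text
([314.0, 286.0], [864.5, -114.3], [27.3, 58.5], np.float32(90.2))
([373.0, 191.0], [708.3, -39.9], [25.9, 117.8], np.float32(175.4))
([276.0, 169.0], [680.3, -179.9], [38.3, 149.5], np.float32(1.8))
t 21.15 at [ 0.682  -0.1802  0.265 ] ang -177.5 open 0.703 F [ 0.1  0.2 -1.2]
x 0.0963 y 0.1345 z -0.0050 yaw -0.131 rows 3.3
x 0.0562 y 0.1419 z -0.0000 yaw -0.192 rows 3.1
180 None; 183 None; 186 None; 189 [223 226]; 192 [225 226]; 195 [224 227]; 198 [225 237]; 201 [223 236]; 204 [224 231]; 207 [226 232]; 210 [227 233]; 213 [228 235]; 216 [229 235]; 219 [230 235]; 222 [232 245]; 225 [232 239]; 228 [234 238]; 231 [237 239]; 234 [238 240]; 237 None; 240 None; 243 None;
```

```bash
python3 - <<'E'
from h import *
K,C=T("top"); print(plane(K,C,[(231.5,212.5)],.162),plane(K,C,[(227.5,204),(233,219)],.162))
plan([(.58,-.05,.28,190),(.468,.10,.29,201)])
E
```

```text
[[0.45800454 0.13026816 0.162     ]] [[0.48461724 0.14415543 0.162     ]
 [0.43760467 0.12461456 0.162     ]]
t 21.2 at [ 0.6807 -0.1796  0.2609] ang -177.5 open 0.701 F [ 0.1  0.2 -1.4]
x 0.0950 y 0.1339 z -0.0191 yaw -0.131 rows 3.3
x 0.0843 y 0.1672 z -0.0100 yaw -0.192 rows 3.7
```

{"method": "move_arm", "body": {"plan": [{"x": 0.024, "y": 0.033, "z": -0.005, "yaw": -0.03, "fingers": 0.3}, {"x": 0.048, "y": 0.067, "z": -0.01, "yaw": -0.06, "fingers": 0.3}, {"x": 0.072, "y": 0.1, "z": -0.015, "yaw": -0.1, "fingers": 0.3}, {"x": 0.095, "y": 0.134, "z": -0.02, "yaw": -0.131, "fingers": 0.3}]}}

```text
time: 21.6
eef_pos: [0.577, -0.0483, 0.2749]
tcp_rot: [-0.087, 0.996, 0.001, -0.002]
contact_force: [0.8, 0.3, -0.1]
opening: 0.701
finger_force: 0.0
```

{"method": "move_arm", "body": {"plan": [{"x": 0.02, "y": 0.04, "z": 0, "yaw": -0.05, "fingers": 0.3}, {"x": 0.04, "y": 0.08, "z": 0, "yaw": -0.1, "fingers": 0.3}, {"x": 0.06, "y": 0.12, "z": 0, "yaw": -0.15, "fingers": 0.3}, {"x": 0.083, "y": 0.165, "z": 0, "yaw": -0.192, "fingers": 0.3}, {"x": 0.083, "y": 0.165, "z": 0, "yaw": -0.192, "fingers": 0.3}]}}

```text
time: 22.1
eef_pos: [0.4649, 0.102, 0.2752]
tcp_rot: [-0.185, 0.983, 0.001, -0.002]
contact_force: [-0.1, -0.7, 0.5]
opening: 0.698
finger_force: 0.0
```

```bash
python3 - <<'E'
from h import *
im,K,C=wrist("w11")
for n,lo,hi,z in (("blk",(0,0,0),(179,255,45),.162),("blk2",(0,0,0),(179,255,70),.162),("yel",(20,120,60),(35,255,255),.04),("yel",(20,120,60),(35,255,255),.09)):
    for b in blobs(im,lo,hi,K,C,z,150,(100,20,560,260)):print(n,b)
g=cv2.cvtColor(im,cv2.COLOR_RGB2GRAY)
print(g[60:260:12,150:430:10])
plan([(.462,.134,.28,201)])
E
```

```text
blk2 ([557.0, 186.0], [361.3, 327.3], [6.0, 32.9], np.float32(37.0))
blk2 ([286.0, 156.0], [423.2, 94.6], [8.5, 18.8], np.float32(112.6))
blk2 ([529.0, 171.0], [359.9, 297.0], [53.7, 63.3], np.float32(105.3))
blk2 ([303.0, 189.0], [451.2, 116.9], [42.7, 126.5], np.float32(20.2))
yel ([317.0, 247.0], [534.6, 193.3], [14.5, 35.6], np.float32(14.8))
yel ([278.0, 240.0], [542.7, 141.4], [32.1, 59.3], np.float32(21.1))
yel ([321.0, 137.0], [398.0, 138.4], [20.9, 34.5], np.float32(24.5))
yel ([283.0, 137.0], [415.5, 94.0], [30.1, 33.9], np.float32(21.3))
yel ([317.0, 247.0], [516.2, 177.4], [12.6, 30.9], np.float32(14.8))
yel ([278.0, 240.0], [523.2, 132.4], [27.9, 51.5], np.float32(21.1))
yel ([321.0, 137.0], [397.7, 129.7], [18.1, 29.9], np.float32(24.5))
yel ([283.0, 137.0], [412.8, 91.2], [26.1, 29.4], np.float32(21.3))
[[136 134 152 134 126 129 135 133 132 131 132 134 144 138 138 140 136 132
  165 169 168 126 128 133 133 129 119 120]
 [127 125 133 131 129 131 135 121 127 133 133 134 130 132 140 143 137 110
  168 170 147 126 134 133 122 129 126 128]
 [124 128 128 125 126 131 131 127 13
[... 1142 characters left out ...]
9 130 128 134 127 124 129 134 127 129 127 132 138  78  52  54 128
  139 137 135 133 135 135 124 128 129 129]
 [102 103 127 132 140 130 125 136 125 130 125 134 117  47  45  50  53 127
  133 143 142 137 138 136 134 133 137 125]
 [203 111 103 104 124 131 129 137 132 130 131 125  94  57  42  51  54 105
  132 132 128 130 140 146 139 138 137 131]
 [ 89  88 125 198 106 105 101 130 130 129 134 127 124 194  87  51  54 195
  127 191 190 191 186 133 127 134 142 143]
 [ 80  87 186 194  95 107  97 107 104 138 133 122 136 208 179  53  51 205
  160 131  83 162 186 123 122 130 135 129]]
t 22.15 at [0.4665 0.1004 0.2755] ang -158.8 open 0.698 F [-0.3  0.2  0.3]
x -0.0080 y 0.0330 z -0.0045 yaw 0.004 rows 0.7
```

```bash
python3 - <<'E'
from h import *
im=cv2.cvtColor(cv2.imread("pics/w11.png"),cv2.COLOR_BGR2GRAY)
s=ctrl.get_state();K,C=T("wrist",s)
for r in range(140,256,4):
    x=np.where(im[r,265:345]<88)[0]+265
    if len(x): print(r,x[0],x[-1],im[r,302],im[r,308],plane(K,C,[((x[0]+x[-1])/2,r)],.162)[0,:2].round(3))
E
```

```text
140 295 314 55 53 [0.406 0.103]
144 295 315 53 50 [0.409 0.105]
148 295 316 59 60 [0.412 0.107]
152 273 323 64 64 [0.418 0.102]
156 273 324 65 64 [0.421 0.104]
160 275 323 66 66 [0.424 0.105]
164 294 317 68 64 [0.425 0.112]
168 294 317 68 67 [0.428 0.113]
172 294 317 68 66 [0.431 0.115]
176 294 317 66 64 [0.435 0.116]
180 294 317 67 64 [0.438 0.117]
184 291 317 65 64 [0.442 0.118]
188 291 319 50 51 [0.445 0.12 ]
192 291 319 56 50 [0.448 0.121]
196 291 319 52 54 [0.451 0.123]
200 290 319 53 53 [0.455 0.124]
204 290 318 53 54 [0.459 0.125]
208 282 318 59 52 [0.463 0.123]
212 272 318 52 51 [0.468 0.12 ]
216 272 318 48 54 [0.472 0.122]
220 271 317 56 52 [0.476 0.122]
224 271 317 51 49 [0.479 0.124]
228 271 319 51 54 [0.483 0.126]
232 271 319 51 55 [0.486 0.128]
236 289 317 53 51 [0.487 0.136]
240 290 315 52 51 [0.491 0.137]
244 291 315 52 52 [0.495 0.139]
248 293 312 49 50 [0.499 0.14 ]
252 292 311 49 51 [0.503 0.141]
```

```bash
python3 - <<'E'
from h import *
plan([(.472,.133,.255,201)])
E
```

```text
t 22.15 at [0.4665 0.1004 0.2755] ang -158.8 open 0.698 F [-0.3  0.2  0.3]
x -0.0169 y 0.0284 z 0.0205 yaw 0.004 rows 0.8
```

{"method": "move_arm", "body": {"plan": [{"x": -0.008, "y": 0.014, "z": 0.01, "yaw": 0, "fingers": 0.3}, {"x": -0.017, "y": 0.028, "z": 0.02, "yaw": 0, "fingers": 0.3}, {"x": -0.017, "y": 0.028, "z": 0.02, "yaw": 0, "fingers": 0.3}, {"x": -0.017, "y": 0.028, "z": 0.02, "yaw": 0, "fingers": 0.3}]}}

```text
time: 22.55
eef_pos: [0.4747, 0.1299, 0.2562]
tcp_rot: [-0.182, 0.983, -0.0, -0.001]
contact_force: [0.5, -0.1, 1.3]
opening: 0.7
finger_force: 0.0
```

```bash
python3 - <<'E'
from h import *
s=ctrl.get_state();K,C=T("wrist",s)
c=ctrl.read_camera("wrist");cv2.imwrite("pics/w12.png",c[:,:,::-1]);im=cv2.cvtColor(c,cv2.COLOR_RGB2GRAY)
for r in range(100,300,5):
    x=np.where(im[r,225:335]<88)[0]+225
    if len(x): print(r,x[0],x[-1],im[r,272:280].mean().round(),plane(K,C,[((x[0]+x[-1])/2,r)],.162)[0,:2].round(3))
for b in blobs(c,(20,120,60),(35,255,255),K,C,.05,100,(100,0,460,300)):print(b)
plan([])
# top view finer
t=cv2.cvtColor(ctrl.read_camera("top"),cv2.COLOR_RGB2GRAY)
E
```

```text
105 271 293 54.0 [0.396 0.105]
110 271 293 53.0 [0.4   0.106]
115 271 293 53.0 [0.403 0.107]
120 271 294 53.0 [0.406 0.109]
125 271 294 54.0 [0.41 0.11]
130 271 294 64.0 [0.413 0.112]
135 254 306 65.0 [0.417 0.111]
140 253 308 65.0 [0.421 0.113]
145 256 306 65.0 [0.424 0.115]
150 270 295 66.0 [0.427 0.117]
155 270 295 67.0 [0.431 0.119]
160 270 295 67.0 [0.435 0.12 ]
165 269 295 68.0 [0.438 0.121]
170 267 297 53.0 [0.442 0.123]
175 267 297 55.0 [0.446 0.124]
180 267 297 53.0 [0.45  0.126]
185 267 297 53.0 [0.454 0.127]
190 267 296 53.0 [0.458 0.128]
195 267 296 53.0 [0.462 0.13 ]
200 258 298 52.0 [0.467 0.129]
205 256 300 54.0 [0.471 0.13 ]
210 255 302 54.0 [0.475 0.132]
215 254 303 54.0 [0.479 0.134]
220 253 304 54.0 [0.483 0.136]
225 255 302 55.0 [0.487 0.137]
230 267 295 55.0 [0.491 0.141]
235 270 292 54.0 [0.495 0.143]
240 270 291 55.0 [0.499 0.144]
245 270 291 55.0 [0.504 0.146]
250 269 291 54.0 [0.508 0.147]
255 269 334 54.0 [0.506 0.166]
260 270 334 51.0 [0.51  0.168]
265 333 334 127.0 [0.505 0.196]
270 332 334 131.0 [0.51  0.198]
275 332 334 134.0 [0.514 0.2  ]
280 331 334 134.0 [0.519 0.202]
285 332 334 136.0 [0.524 0.204]
290 332 334 135.0 [0.528 0.206]
295 334 334 145.0 [0.533 0.21 ]
([300.0, 237.0], [530.7, 184.0], [20.4, 35.5], np.float32(21.0))
([260.0, 237.0], [547.7, 137.9], [24.3, 36.9], np.float32(20.8))
([303.0, 119.0], [397.7, 133.8], [22.4, 32.8], np.float32(23.2))
([261.0, 118.0], [414.9, 89.2], [25.7, 32.4], np.float32(21.0))
t 22.6 at [0.475  0.1298 0.2569] ang -159.1 open 0.698 F [-0.3 -0.8  0.6]
```

```bash
python3 - <<'E'
from h import *
plan([(.469,.1325,.145,200.6)])
for n,roi in (("top",(115,178,215,215)),("scene",(360,150,460,235))):
    im=ctrl.read_camera(n);K,C=T(n)
    hs=cv2.cvtColor(im,cv2.COLOR_RGB2HSV); m=cv2.inRange(hs,np.array((0,0,100)),np.array((179,75,255)))
    k=np.zeros_like(m);k[roi[1]:roi[3],roi[0]:roi[2]]=255;m&=k
    for c in range(roi[0],roi[2],5):
        x=np.where(m[:,c])[0]
        if len(x):
            runs=np.split(x,np.where(np.diff(x)>1)[0]+1); print(n,c,[(int(q[0]),int(q[-1])) for q in runs],end=" ")
    print()
E
```

```text
t 22.65 at [0.4751 0.1298 0.2573] ang -159.1 open 0.7 F [ 0.2  0.6 -0.6]
x 0.0047 y 0.0047 z 0.1123 yaw 0.006 rows 2.2
top 120 [(198, 200)] top 125 [(196, 202)] top 130 [(196, 200)] top 135 [(195, 199), (205, 212)] top 140 [(194, 202), (207, 214)] top 145 [(193, 214)] top 150 [(192, 210)] top 155 [(191, 196)] top 160 [(190, 195)] top 165 [(189, 194)] top 170 [(188, 193)] top 175 [(188, 192)] top 180 [(187, 191)] top 200 [(191, 192), (194, 194)] top 205 [(192, 192), (194, 194)] top 210 [(190, 190), (192, 192)] 
scene 365 [(217, 227)] scene 370 [(214, 231)] scene 375 [(212, 232)] scene 380 [(190, 232)] scene 385 [(158, 158), (187, 197), (219, 228)] scene 390 [(185, 190)] scene 395 [(183, 188)] scene 400 [(180, 185)] scene 405 [(167, 167), (178, 183)] scene 410 [(175, 180)] scene 415 [(173, 178)] scene 420 [(170, 176)] scene 425 [(168, 173), (186, 199)] scene 430 [(166, 171), (185, 202)] scene 435 [(163, 168), (181, 202)] scene 440 [(161, 182), (188, 201)] scene 445 [(158, 171)]
```

```bash
python3 - <<'E'
from h import *
K,C=T("top"); im=cv2.imread("pics/top0.png"); hs=cv2.cvtColor(im,cv2.COLOR_BGR2HSV)
for r in (187,188,189,190): print(r,[(c,*hs[r,c].tolist()[1:]) for c in range(182,206,2)])
print([(c,*hs[199,c].tolist()[1:]) for c in range(114,130,2)])
print(plane(K,C,[(125,199),(155,193.5),(180,189)],.162)[:,:2])
K,C=T("scene"); print(plane(K,C,[(390,187.5),(410,177.5),(430,168.5)],.162)[:,:2])
im=cv2.cvtColor(cv2.imread("pics/scene0.png"),cv2.COLOR_BGR2HSV)
for r in (158,160,162,164,190,192,194): print(r,[(c,*im[r,c].tolist()[1:]) for c in (range(438,456,2) if r<180 else range(370,390,2))])
E
```

```text
187 [(182, 14, 146), (184, 5, 146), (186, 5, 149), (188, 10, 155), (190, 18, 159), (192, 4, 139), (194, 5, 105), (196, 22, 93), (198, 10, 127), (200, 20, 155), (202, 22, 159), (204, 25, 161)]
188 [(182, 12, 154), (184, 16, 158), (186, 16, 159), (188, 13, 155), (190, 13, 153), (192, 4, 134), (194, 5, 108), (196, 3, 81), (198, 16, 109), (200, 23, 144), (202, 21, 156), (204, 24, 160)]
189 [(182, 13, 154), (184, 13, 153), (186, 5, 146), (188, 2, 141), (190, 9, 136), (192, 4, 123), (194, 7, 104), (196, 7, 73), (198, 13, 79), (200, 21, 122), (202, 24, 151), (204, 21, 157)]
190 [(182, 0, 140), (184, 8, 136), (186, 20, 130), (188, 40, 127), (190, 52, 127), (192, 22, 117), (194, 5, 93), (196, 15, 67), (198, 15, 67), (200, 14, 88), (202, 22, 129), (204, 23, 153)]
[(114, 152, 136), (116, 155, 130), (118, 144, 133), (120, 54, 138), (122, 15, 154), (124, 15, 157), (126, 12, 153), (128, 12, 150)]
[[0.49144324 0.47155336]
 [0.51172408 0.37685346]
 [0.52837045 0.29785839]]
[[0.53091569 0.27972392]
 [0.51595683 0.34744181]
 [0.50385716 0.41542113]]
158 [(438, 164, 231), (440, 164, 229), (442, 165, 22
[... 364 characters left out ...]
 228), (452, 165, 224), (454, 167, 223)]
164 [(438, 7, 245), (440, 7, 235), (442, 35, 214), (444, 35, 159), (446, 36, 112), (448, 43, 141), (450, 165, 221), (452, 168, 219), (454, 169, 219)]
190 [(370, 165, 229), (372, 165, 230), (374, 163, 228), (376, 164, 229), (378, 164, 227), (380, 57, 227), (382, 36, 198), (384, 2, 237), (386, 6, 236), (388, 32, 222)]
192 [(370, 164, 227), (372, 163, 225), (374, 167, 224), (376, 165, 222), (378, 165, 222), (380, 40, 171), (382, 29, 142), (384, 35, 176), (386, 31, 179), (388, 113, 180)]
194 [(370, 167, 221), (372, 167, 218), (374, 168, 218), (376, 166, 220), (378, 162, 213), (380, 35, 102), (382, 14, 151), (384, 15, 151), (386, 72, 176), (388, 168, 218)]
```

{"method": "move_arm", "body": {"plan": [{"x": 0.005, "y": 0.005, "z": 0.03, "yaw": 0, "fingers": 0.3}, {"x": 0.005, "y": 0.005, "z": 0.065, "yaw": 0, "fingers": 0.3}, {"x": 0.005, "y": 0.005, "z": 0.09, "yaw": 0.005, "fingers": 0.3}, {"x": 0.005, "y": 0.005, "z": 0.107, "yaw": 0.005, "fingers": 0.3}, {"x": 0.005, "y": 0.005, "z": 0.11, "yaw": 0.005, "fingers": 0.3}], "force": 60}}

```text
time: 23.25
eef_pos: [0.4668, 0.133, 0.1451]
tcp_rot: [-0.179, 0.984, 0.0, -0.002]
contact_force: [-0.5, 0.4, -0.3]
opening: 0.702
finger_force: 0.0
```

{"method": "move_arm", "body": {"plan": [{"x": 0, "y": 0, "z": 0, "yaw": 0, "fingers": 0.5}, {"x": 0, "y": 0, "z": 0, "yaw": 0, "fingers": 0.6}, {"x": 0, "y": 0, "z": 0, "yaw": 0, "fingers": 0.65}]}}

```text
time: 23.55
eef_pos: [0.4694, 0.1336, 0.1489]
tcp_rot: [-0.18, 0.984, -0.0, 0.001]
contact_force: [0.6, 1.0, 0.3]
opening: 0.352
finger_force: 0.0
```

{"method": "move_arm", "body": {"plan": [{"x": 0, "y": 0, "z": 0, "yaw": 0, "fingers": 0.7}, {"x": 0, "y": 0, "z": 0, "yaw": 0, "fingers": 1}, {"x": 0, "y": 0, "z": 0, "yaw": 0, "fingers": 1}, {"x": 0, "y": 0, "z": 0, "yaw": 0, "fingers": 1}]}}

```text
time: 23.95
eef_pos: [0.4693, 0.1339, 0.1491]
tcp_rot: [-0.18, 0.984, 0.0, 0.001]
contact_force: [-1.4, 0.5, 5.7]
opening: 0.292
finger_force: 61.1
```

{"method": "move_arm", "body": {"plan": [{"x": 0, "y": 0, "z": -0.01, "yaw": 0, "fingers": 1}, {"x": 0, "y": 0, "z": -0.03, "yaw": 0, "fingers": 1}, {"x": 0, "y": 0, "z": -0.055, "yaw": 0, "fingers": 1}, {"x": 0, "y": 0, "z": -0.085, "yaw": 0, "fingers": 1}, {"x": 0, "y": 0, "z": -0.12, "yaw": 0, "fingers": 1}]}}

```text
time: 24.45
eef_pos: [0.4671, 0.1334, 0.2669]
tcp_rot: [-0.18, 0.984, 0.0, -0.002]
contact_force: [1.0, 0.7, -2.2]
opening: 0.286
finger_force: 60.1
```

{"method": "move_arm", "body": {"plan": [{"x": 0, "y": 0, "z": -0.03, "yaw": 0, "fingers": 1}, {"x": 0, "y": 0, "z": -0.06, "yaw": 0, "fingers": 1}, {"x": 0, "y": 0, "z": -0.085, "yaw": 0, "fingers": 1}, {"x": 0, "y": 0, "z": -0.095, "yaw": 0, "fingers": 1}, {"x": 0, "y": 0, "z": -0.095, "yaw": 0, "fingers": 1}]}}

```text
time: 24.95
eef_pos: [0.4687, 0.1336, 0.3636]
tcp_rot: [-0.18, 0.984, -0.0, 0.001]
contact_force: [0.1, -0.8, -2.8]
opening: 0.285
finger_force: 60.2
```

```bash
python3 - <<'E'
from h import *
s=ctrl.get_state();K,C=T("wrist",s)
c=ctrl.read_camera("wrist");cv2.imwrite("pics/w13.png",c[:,:,::-1])
dz=s["eef_pos"][2]-.149
for b in blobs(c,(20,120,60),(35,255,255),K,C,.05+dz,100,(50,0,500,300)):print(b)
im=cv2.cvtColor(c,cv2.COLOR_RGB2GRAY)
for r in range(185,300,8):
    x=np.where(im[r,235:315]<60)[0]+235
    if len(x): print(r,x[0],x[-1],im[r,270:278].mean().round())
c=ctrl.read_camera("scene");cv2.imwrite("pics/s13.png",c[:,:,::-1]);K,C=T("scene")
for b in blobs(c,(22,150,100),(35,255,255),K,C,.05+dz,20,(250,50,460,330)):print("scene",b)
plan([(.49,.25,.365,196),(.512,.37,.365,191.7),(.512,.37,.20,191.7)])
E
```

```text
([307.0, 125.0], [398.3, 133.3], [24.5, 33.3], np.float32(20.7))
([243.0, 124.0], [416.2, 85.4], [22.3, 34.0], np.float32(18.1))
209 251 297 75.0
217 249 299 51.0
225 248 299 55.0
233 247 302 54.0
241 245 304 53.0
249 247 300 52.0
257 246 301 52.0
265 244 303 51.0
273 243 305 49.0
281 241 306 49.0
289 245 314 48.0
297 235 314 49.0
scene ([353.0, 175.0], [534.6, 151.2], [58.3, 116.0], np.float32(146.6))
scene ([315.0, 145.0], [401.0, 100.7], [50.9, 131.0], np.float32(135.7))
t 25.05 at [0.4678 0.1335 0.3606] ang -159.3 open 0.287 F [ 0.3  0.4 -3. ]
x -0.0620 y 0.1011 z -0.0044 yaw 0.082 rows 2.4
x -0.0542 y 0.1093 z -0.0000 yaw 0.075 rows 2.4
x 0.0000 y 0.0000 z 0.1650 yaw -0.000 rows 3.3
```

```bash
python3 - <<'E'
import cv2,numpy as np
im=cv2.cvtColor(cv2.imread("pics/w13.png"),cv2.COLOR_BGR2GRAY)
for r in range(150,226,3):
    x=np.where(im[r,235:320]<90)[0]+235
    print(r,(x[0],x[-1]) if len(x) else None,im[r,262:287:4])
E
```

```text
150 (np.int64(236), np.int64(314)) [72 73 72 74 73 74 72]
153 (np.int64(235), np.int64(315)) [75 77 70 73 75 76 72]
156 (np.int64(235), np.int64(315)) [72 72 73 74 74 73 74]
159 (np.int64(235), np.int64(315)) [75 77 71 74 76 73 73]
162 (np.int64(236), np.int64(314)) [76 76 70 75 76 74 72]
165 (np.int64(241), np.int64(309)) [76 72 73 74 71 74 75]
168 (np.int64(253), np.int64(296)) [74 74 75 76 72 75 74]
171 (np.int64(253), np.int64(296)) [74 73 71 75 75 74 71]
174 (np.int64(253), np.int64(296)) [74 74 74 72 76 74 73]
177 (np.int64(253), np.int64(296)) [74 75 71 75 72 72 76]
180 (np.int64(252), np.int64(295)) [75 71 71 71 71 76 74]
183 (np.int64(252), np.int64(296)) [73 74 74 77 73 73 77]
186 (np.int64(252), np.int64(296)) [75 75 75 74 73 74 75]
189 (np.int64(252), np.int64(296)) [75 73 75 75 76 75 76]
192 (np.int64(252), np.int64(296)) [75 74 76 73 75 75 75]
195 (np.int64(252), np.int64(296)) [75 74 75 75 73 73 75]
198 (np.int64(252), np.int64(296)) [78 77 77 76 73 77 77]
201 (np.int64(252), np.int64(296)) [76 76 73 76 75 77 77]
204 (np.int64(252), np.int64(296)) [77 79 77 77 77 75 74]
207 (np.int64(251), np.int64(297)) [78 77 77 76 73 79 77]
210 (np.int64(250), np.int64(298)) [76 76 76 80 79 77 75]
213 (np.int64(249), np.int64(299)) [48 53 53 52 51 49 50]
216 (np.int64(248), np.int64(299)) [49 52 50 48 47 49 50]
219 (np.int64(247), np.int64(300)) [51 50 51 52 49 51 56]
222 (np.int64(247), np.int64(300)) [59 58 54 58 55 54 54]
225 (np.int64(247), np.int64(300)) [57 53 57 57 56 49 55]
```

{"method": "move_arm", "body": {"plan": [{"x": -0.015, "y": 0.025, "z": -0.005, "yaw": 0.02, "fingers": 1}, {"x": -0.03, "y": 0.05, "z": -0.008, "yaw": 0.04, "fingers": 1}, {"x": -0.046, "y": 0.076, "z": -0.01, "yaw": 0.06, "fingers": 1}, {"x": -0.062, "y": 0.101, "z": -0.01, "yaw": 0.082, "fingers": 1}]}}

```text
time: 25.45
eef_pos: [0.4902, 0.2509, 0.37]
tcp_rot: [-0.139, 0.99, -0.0, -0.002]
contact_force: [0.7, -0.2, -2.5]
opening: 0.286
finger_force: 60.2
```

{"method": "move_arm", "body": {"plan": [{"x": -0.015, "y": 0.03, "z": 0, "yaw": 0.02, "fingers": 1}, {"x": -0.03, "y": 0.06, "z": 0, "yaw": 0.04, "fingers": 1}, {"x": -0.043, "y": 0.088, "z": 0, "yaw": 0.06, "fingers": 1}, {"x": -0.051, "y": 0.109, "z": 0, "yaw": 0.075, "fingers": 1}, {"x": -0.051, "y": 0.109, "z": 0, "yaw": 0.075, "fingers": 1}]}}

```text
time: 25.95
eef_pos: [0.5087, 0.3709, 0.3685]
tcp_rot: [-0.103, 0.995, -0.001, -0.003]
contact_force: [0.8, -0.5, -2.9]
opening: 0.285
finger_force: 60.2
```

```bash
python3 - <<'E'
from h import *
s=ctrl.get_state();K,C=T("wrist",s)
c=ctrl.read_camera("wrist");cv2.imwrite("pics/w14.png",c[:,:,::-1])
hs=cv2.cvtColor(c,cv2.COLOR_RGB2HSV); m=cv2.inRange(hs,np.array((0,0,110)),np.array((179,70,255)))
for col in list(range(20,240,20))+list(range(320,560,20)):
    x=np.where(m[:,col])[0]
    if len(x):
        for q in np.split(x,np.where(np.diff(x)>2)[0]+1):
            if len(q)>6: print(col,q[0],q[-1],plane(K,C,[(col,(q[0]+q[-1])/2)],.165)[0,:2].round(3))
plan([(.509,.3694,.215,191.7),(.509,.3694,.185,191.7)])
E
```

```text
20 299 310 [0.746 0.067]
20 350 388 [0.859 0.063]
40 303 314 [0.747 0.094]
40 355 374 [0.845 0.092]
80 402 419 [0.923 0.151]
140 352 358 [0.798 0.233]
160 239 272 [0.634 0.246]
180 173 191 [0.533 0.26 ]
180 247 268 [0.631 0.272]
200 143 190 [0.509 0.281]
220 150 190 [0.509 0.304]
320 151 190 [0.485 0.419]
340 144 162 [0.461 0.437]
340 176 190 [0.495 0.446]
360 175 192 [0.491 0.47 ]
400 400 409 [0.809 0.629]
440 296 329 [0.641 0.628]
460 249 342 [0.61  0.645]
480 203 356 [0.582 0.661]
480 406 419 [0.799 0.754]
500 156 175 [0.436 0.623]
500 198 369 [0.582 0.689]
520 110 128 [0.383 0.623]
520 205 383 [0.591 0.722]
540 74 83 [0.34  0.626]
540 213 396 [0.601 0.756]
t 26.0 at [0.5088 0.3695 0.3689] ang -168.2 open 0.281 F [-0.6 -0.7 -1.8]
x -0.0002 y -0.0001 z 0.1539 yaw 0.002 rows 3.1
x 0.0000 y 0.0000 z 0.0300 yaw -0.000 rows 0.6
```

{"method": "move_arm", "body": {"plan": [{"x": 0, "y": 0, "z": 0.03, "yaw": 0, "fingers": 1}, {"x": 0, "y": 0, "z": 0.065, "yaw": 0, "fingers": 1}, {"x": 0, "y": 0, "z": 0.1, "yaw": 0, "fingers": 1}, {"x": 0, "y": 0, "z": 0.13, "yaw": 0, "fingers": 1}, {"x": 0, "y": 0, "z": 0.15, "yaw": 0, "fingers": 1}]}}

```text
time: 26.5
eef_pos: [0.5079, 0.3666, 0.2176]
tcp_rot: [-0.102, 0.995, -0.001, -0.003]
contact_force: [0.1, -0.6, -1.8]
opening: 0.288
finger_force: 60.1
```

{"method": "move_arm", "body": {"plan": [{"x": 0, "y": 0, "z": 0.008, "yaw": 0, "fingers": 1}, {"x": 0, "y": 0, "z": 0.014, "yaw": 0, "fingers": 1}, {"x": 0, "y": 0, "z": 0.018, "yaw": 0, "fingers": 1}, {"x": 0, "y": 0, "z": 0.018, "yaw": 0, "fingers": 1}, {"x": 0, "y": 0, "z": 0.018, "yaw": 0, "fingers": 1}]}}

```text
time: 27.0
eef_pos: [0.5102, 0.3691, 0.2056]
tcp_rot: [-0.102, 0.995, 0.0, 0.001]
contact_force: [-0.0, 0.1, -2.1]
opening: 0.284
finger_force: 60.2
```

```bash
python3 - <<'E'
from h import *
plan([(.509,.3694,.185,191.7)])
E
```

```text
t 27.0 at [0.5102 0.3691 0.2056] ang -168.3 open 0.284 F [-0.   0.1 -2.1]
x 0.0011 y 0.0006 z 0.0206 yaw 0.000 rows 0.4
```

{"method": "move_arm", "body": {"plan": [{"x": 0.001, "y": 0, "z": 0.005, "yaw": 0, "fingers": 1}, {"x": 0.001, "y": 0, "z": 0.01, "yaw": 0, "fingers": 1}, {"x": 0.001, "y": 0, "z": 0.014, "yaw": 0, "fingers": 1}, {"x": 0.001, "y": 0, "z": 0.017, "yaw": 0, "fingers": 1}, {"x": 0.001, "y": 0, "z": 0.017, "yaw": 0, "fingers": 1}]}}

```text
time: 27.5
eef_pos: [0.5083, 0.3684, 0.1864]
tcp_rot: [-0.102, 0.995, -0.0, -0.001]
contact_force: [0.3, 0.2, -1.4]
opening: 0.287
finger_force: 60.2
```

{"method": "move_arm", "body": {"plan": [{"x": 0, "y": 0, "z": 0.001, "yaw": 0, "fingers": 1}, {"x": 0, "y": 0, "z": 0.002, "yaw": 0, "fingers": 1}, {"x": 0, "y": 0, "z": 0.003, "yaw": 0, "fingers": 1}, {"x": 0, "y": 0, "z": 0.003, "yaw": 0, "fingers": 1}]}}

```text
time: 27.9
eef_pos: [0.5086, 0.3686, 0.1842]
tcp_rot: [-0.102, 0.995, -0.0, -0.0]
contact_force: [-0.1, 0.5, -2.6]
opening: 0.284
finger_force: 60.2
```

{"method": "move_arm", "body": {"plan": [{"x": 0, "y": 0, "z": 0.001, "yaw": 0, "fingers": 1}, {"x": 0, "y": 0, "z": 0.002, "yaw": 0, "fingers": 1}, {"x": 0, "y": 0, "z": 0.002, "yaw": 0, "fingers": 1}]}}

```text
time: 28.2
eef_pos: [0.5086, 0.3686, 0.1821]
tcp_rot: [-0.102, 0.995, -0.0, -0.0]
contact_force: [0.3, -0.5, -2.0]
opening: 0.281
finger_force: 60.2
```

{"method": "move_arm", "body": {"plan": [{"x": 0, "y": 0, "z": 0.001, "yaw": 0, "fingers": 1}, {"x": 0, "y": 0, "z": 0.002, "yaw": 0, "fingers": 1}, {"x": 0, "y": 0, "z": 0.002, "yaw": 0, "fingers": 1}]}}

```text
time: 28.5
eef_pos: [0.5088, 0.3687, 0.1809]
tcp_rot: [-0.102, 0.995, 0.0, 0.0]
contact_force: [-0.7, -0.7, 0.4]
opening: 0.291
finger_force: 60.5
```

{"method": "move_arm", "body": {"plan": [{"x": 0, "y": 0, "z": 0.001, "yaw": 0, "fingers": 1}, {"x": 0, "y": 0, "z": 0.001, "yaw": 0, "fingers": 1}]}}

```text
time: 28.7
eef_pos: [0.5088, 0.3687, 0.1808]
tcp_rot: [-0.102, 0.995, 0.0, 0.0]
contact_force: [-3.1, -1.1, 4.7]
opening: 0.284
finger_force: 61.1
```

{"method": "move_arm", "body": {"plan": [{"x": 0, "y": 0, "z": -0.001, "yaw": 0, "fingers": 1}, {"x": 0, "y": 0, "z": -0.001, "yaw": 0, "fingers": 0.69}, {"x": 0, "y": 0, "z": -0.001, "yaw": 0, "fingers": 0.64}, {"x": 0, "y": 0, "z": -0.001, "yaw": 0, "fingers": 0.55}, {"x": 0, "y": 0, "z": -0.001, "yaw": 0, "fingers": 0.4}]}}

```text
time: 29.2
eef_pos: [0.5087, 0.3686, 0.18]
tcp_rot: [-0.102, 0.995, -0.0, -0.0]
contact_force: [-0.5, -0.3, 0.1]
opening: 0.592
finger_force: 0.0
```

{"method": "move_arm", "body": {"plan": [{"x": 0, "y": 0, "z": -0.02, "yaw": 0, "fingers": 0.3}, {"x": 0, "y": 0, "z": -0.05, "yaw": 0, "fingers": 0.3}, {"x": 0, "y": 0, "z": -0.09, "yaw": 0, "fingers": 0.3}, {"x": 0, "y": 0, "z": -0.12, "yaw": 0, "fingers": 0.3}, {"x": 0, "y": 0, "z": -0.12, "yaw": 0, "fingers": 0.3}]}}

```text
time: 29.7
eef_pos: [0.5109, 0.3698, 0.3072]
tcp_rot: [-0.102, 0.995, 0.002, 0.005]
contact_force: [0.2, 0.2, 0.9]
opening: 0.697
finger_force: 0.0
```

```bash
python3 - <<'E'
from h import *
s=ctrl.get_state();K,C=T("wrist",s)
c=ctrl.read_camera("wrist");cv2.imwrite("pics/w15.png",c[:,:,::-1])
im=cv2.cvtColor(c,cv2.COLOR_RGB2GRAY)
for r in range(150,256,5):
    x=np.where(im[r,225:335]<90)[0]+225
    if len(x): print(r,x[0],x[-1],im[r,270:280].mean().round(),plane(K,C,[((x[0]+x[-1])/2,r)],.194)[0,:2].round(3))
for b in blobs(c,(20,120,60),(35,255,255),K,C,.08,100,(100,0,460,300)):print(b)
c=ctrl.read_camera("scene");cv2.imwrite("pics/s15.png",c[:,:,::-1]);K,C=T("scene")
for b in blobs(c,(22,150,100),(35,255,255),K,C,.08,20,(330,80,520,300)):print("scene",b)
plan([])
E
```

```text
150 261 284 64.0 [0.467 0.358]
155 261 284 65.0 [0.472 0.359]
160 261 285 63.0 [0.476 0.36 ]
165 258 287 57.0 [0.48  0.361]
170 258 287 56.0 [0.484 0.362]
175 259 287 56.0 [0.489 0.363]
180 259 286 58.0 [0.493 0.364]
185 258 287 56.0 [0.497 0.364]
190 259 286 57.0 [0.502 0.365]
195 259 285 57.0 [0.506 0.366]
200 259 286 57.0 [0.511 0.367]
205 251 294 56.0 [0.515 0.368]
210 249 295 57.0 [0.52  0.369]
215 249 296 57.0 [0.525 0.37 ]
220 249 294 57.0 [0.53 0.37]
225 261 284 56.0 [0.534 0.372]
230 262 282 55.0 [0.539 0.373]
235 263 282 55.0 [0.544 0.374]
240 263 282 55.0 [0.549 0.375]
245 262 283 55.0 [0.554 0.376]
250 262 282 54.0 [0.559 0.377]
255 264 334 71.0 [0.559 0.403]
([254.0, 232.0], [592.1, 358.4], [21.6, 34.7], np.float32(11.0))
([291.0, 232.0], [582.0, 407.7], [22.7, 37.6], np.float32(12.3))
([293.0, 119.0], [441.7, 377.8], [24.0, 31.0], np.float32(12.3))
([253.0, 119.0], [451.0, 331.0], [23.7, 32.0], np.float32(9.9))
scene ([426.0, 209.0], [579.7, 378.8], [56.3, 116.2], np.float32(136.9))
scene ([395.0, 174.0], [435.0, 353.7], [37.0, 106.2], np.float32(111.0))
t 29.8 at [0.5089 0.3688 0.301 ] ang -168.3 open 0.698 F [ 0.3 -0.4 -0.8]
```

```bash
python3 - <<'E'
from h import *
K,C=T("scene")
for i in range(8): c=ctrl.read_camera("scene")
for b in blobs(c,(22,150,100),(35,255,255),K,C,.08,20,(330,80,520,300)):print("scene",b)
a=cv2.imread("pics/scene0.png")[:,:,::-1]
d=cv2.threshold(cv2.GaussianBlur(cv2.absdiff(a,c).max(2),(5,5),0),40,255,0)[1]
n,_,st,_=cv2.connectedComponentsWithStats(d); print(st[1:][st[1:,4]>25])
print(ctrl.get_state()["time"])
E
```

```text
scene ([426.0, 209.0], [579.4, 378.6], [55.9, 116.5], np.float32(136.2))
scene ([395.0, 174.0], [434.1, 353.3], [38.9, 106.2], np.float32(111.0))
[[ 235    0   77   63 2889]
 [ 371    0  125  146 7476]
 [ 475    0   30   28  449]
 [ 346    3   24   19  267]
 [ 213   59   12    9   62]
 [ 258   64   19   13  132]
 [ 225   66   27   10  132]
 [ 474   66    9   16   83]
 [ 208   68   15   26  103]
 [ 228   71   14   12   82]
 [ 230   94   13    5   41]
 [ 417  113   10    6   31]
 [ 384  158   56   67 1548]
 [ 304  173   53   66 1737]
 [ 388  182   22   15  156]
 [ 233  208   40   37  400]
 [ 191  221   29   40  392]
 [ 149  234   33   38  388]
 [ 312  258   23   48  500]
 [ 291  262   22   49  492]
 [ 233  282   30   52  547]]
30.2
```

The differences from the first picture are only the arm and the four moved pieces. The muffs hang still and every other object is where it was.

```bash
python3 -c "
from plant import ctrl
print(ctrl.sign_off())"
```

```text
the job is handed in; nothing more can be done
None
```

I finished the job in the order asked and handed it in at about 30 s: both reddish spindles lie flat in the pale tray, the spanner lies flat in the blue box, the ear defenders hang still over the rail's bar, and nothing else on the bench moved.

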